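# Set up a beetle on the macro imaging bench

### The arm

A 7-joint arm with a two-finger parallel gripper is mounted at the origin on the work surface. World frame = base frame: x ahead of the robot, y to its left, z up, the work surface at z = 0. Lengths are in m, angles in rad, forces in N, time in s.
With the tool pointing down it reaches from about 0.35 to 0.9 m from the base axis. Payload 8.1 kg.
Tool frame: the origin (TCP) lies midway between the tips of the shut fingers; the grasp point (between the pads) lies 19 mm behind it; z points along the fingers, y is the line along which they close (so a half turn about z gives the same grasp; the last joint's range is limited). The gripper opens to 85 mm and grips with 20 to 120 N. Pads are 22 mm wide; open, the fingers measure 114 mm over their backs; the gripper's body (76 mm by 85 mm) begins 54 mm behind the grasp point. The pads swing forward as they close: fully open they stand 13 mm farther back than shut.
Start: joints at [1.208, 0.434, 0.025, 1.573, -0.012, 1.134, -0.075], TCP at [0.161, -0.604, 0.201] pointing down, gripper open.
Joint ranges: [-2.62, 2.62], [-0.44, 2.09], [-1.27, 1.32], [0.08, 2.57], [-1.32, 4.46], [0.12, 2], [-2.74, 2.74]. Speed limits (rad/s): [2.22, 2.22, 3.01, 3.01, 3.14, 3.14, 3.14].

### API

Orientations are given as a unit quaternion [x, y, z, w].
In Python, from workcell import bot gives the robot as it stands. The module is installed in compiled form; this text tells all that it offers.
- The arm moves only by the shell command python3 -m pendant 'ROWS'. ROWS is JSON, a list of rows, each an object with "turn": the turn, a rotation vector about the tool's x, y, z in degrees, a list of three; "delta_pos": the shift along the tool's x, y, z in mm, a list of three; "jaw": the finger opening in mm, from 0 to 85.4. In form: [{"turn": [rx, ry, rz], "delta_pos": [x, y, z], "jaw": jaw}, ...]. A call has 1 to 20 rows; each row is the pose to reach, as a shift and turn from the pose commanded when the call began, along the tool's axes at that moment; what a row does not reach only later rows make up. A row lasts 1/8 s, in which the tool goes at most 62.5 mm and 10.7 degrees, less where a joint would pass 70% of its speed; a pose out of reach is approached as far as the arm can. A call with a gripper value outside its range is refused whole. The fingers move at their own pace and stop on an object; the grip force is fixed at half the most. Time passes only in rows, so rows that repeat a pose let the fingers close. It gives the time, the measured TCP pose, the force, the opening and the grip force at its end, in the units of the state.
- bot.observe(): the state, without advancing time (a new reading comes with each control period).
- bot.capture(name): name is "scene" or "top" or "wrist"; returns a dict with "pixels" (400x640x3 uint8, blue, green, red), "depth" (400x640 float32, m along the optical axis (not along the pixel's ray), 0 where there is no reading), "fx", "fy", "cx", "cy" (pixels), "k1" (the pictures are not rectified: a ray, as slopes to the right and down, at radius r is drawn at 1 + k1 r^2 times it, then the intrinsics apply), "cam_to_world" (4x4, takes a point from camera to world coordinates). Camera axes: x right, y up, looking along -z (the intrinsics and any distortion apply to the point x, -y, -z); pixel columns grow to the right and rows downward; lengths in m; the calibration is good to about 2 mm. A picture is of the moment at which its call begins.
- bot.finish_job(): hands the job in; it is judged then, once.
The state is a dict: "clock": time; "qpos": joint angles; "joint_velocities": joint speeds; "joint_torque": joint torques, N m; "position": TCP position; "ee_rot": TCP orientation; "ft_force": force on the tool from outside, world axes, zero at the start; "moment": the same for the moment, N m; "grip_width": finger opening in m; "gripper_force": force on a finger pad.
Only numpy, scipy, OpenCV 4.12 (cv2) and the standard library are available. Lean on these libraries where they do the work, as an engineer would, in place of code of your own. Each camera call takes 0.05 s, during which the arm holds its last target. There are 200 camera calls.

### The job

Set this beetle up for its picture on the imaging bench. With the carriage still clamped where it stands, slide every blue spacer ring that is laid out down over the upright spindle until they lie flat on one another, then lower the white specimen stage gently over the spindle, beetle up, until it rests on the rings. Only then swing the red clamp lever right open, slide the carriage along the rail until its red index line is level with the orange marker, and swing the lever fully back so that the carriage is locked there; disturb nothing else on the table.

Things in the scene. Friction and masses are not known exactly. Their poses are not given: they have to be found in the camera images.
- bench: fixed imaging bench: black base plate 12 mm high (x -60 to 60, y -175 to 405 mm) with an aluminium rail 45 mm wide, 380 mm long, its top 34 mm above the table. Origin: on the table under the rail's middle line; y runs along the rail to the camera, x to the far side, z up. Camera and lens: y 217 to 405, x -35 to 35, up to 138 mm high
- carriage (a joint): how far the grey carriage has slid from its end stop, m, 0 to 0.20, growing towards the camera (bench y). Unclamped it takes about 3 to 5 N to slide and stays where it is left; clamped it holds about 40 N. It starts 0 to 50 mm from the stop, clamped; the marker is 70 to 190 mm farther along
- seat (a point): the foot of the steel spindle, on the carriage's top face, 45 mm above the table, where the first ring must lie; its axes are the bench's. The carriage's top plate spans x -60 to 40 mm and y -60 to 60 mm about it
- spindle_top (a point): the domed top of the upright spindle, on its axis, 52 mm above the seat; the spindle is 12 mm in diameter, its top a half ball
- index (a point): the carriage's red index line, 2 mm wide, on its rear (+x) edge, level in y with the spindle, at the height of the carriage's top face
- mark: fixed orange marker clipped on the base plate's rear edge, 14 x 12 mm, 32 mm tall, with a thin upright fin in its middle. Origin: centre of its underside, under the fin; its axes are the bench's. The carriage is right when the index and this origin have the same y along the rail
- push_knob (a point): the black upright knob for sliding the carriage, 20 mm in diameter, 38 mm long, its top 88 mm above the table, on the carriage's bracket, 100 mm in front of the spindle (-x) and 60 mm to its +y side; this point is on its axis, 12 mm below its top
- clamp (a joint): angle of the red clamp lever, rad: 0 = locked (along the rail, pointing to -y), 1.5 = fully open (pointing to -x); it opens clockwise seen from above, has stops at both ends and stays where it is left. Turning takes about 2 to 4 N at the handle; it bites below about 0.6 rad
- lever_pivot (a point): the lever's vertical hinge axis, on the carriage, 47 mm in front of the spindle (-x) and 40 mm to its -y side, at the lever arm's top, 56 mm above the table
- lever_handle (a point): the red upright round handle at the lever's end, 16 mm in diameter, 70 mm from the pivot; it rises from the arm (top at 56 mm above the table) to a rounded top at 94 mm. This point is on its axis 16 mm below its top
- spacer1: one of up to four equal blue anodised spacer rings (two to four are present, the others are None): outside diameter 36 mm, bore 14 mm, 10 mm thick, 30 g. Lies flat on the table, or round the spindle. Origin: the middle of the ring, on its axis, 5 mm above its underside; z is its axis. The same either way up
- spacer2: one of up to four equal blue anodised spacer rings (two to four are present, the others are None): outside diameter 36 mm, bore 14 mm, 10 mm thick, 30 g. Lies flat on the table, or round the spindle. Origin: the middle of the ring, on its axis, 5 mm above its underside; z is its axis. The same either way up
- spacer3: one of up to four equal blue anodised spacer rings (two to four are present, the others are None): outside diameter 36 mm, bore 14 mm, 10 mm thick, 30 g. Lies flat on the table, or round the spindle. Origin: the middle of the ring, on its axis, 5 mm above its underside; z is its axis. The same either way up
- spacer4: one of up to four equal blue anodised spacer rings (two to four are present, the others are None): outside diameter 36 mm, bore 14 mm, 10 mm thick, 30 g. Lies flat on the table, or round the spindle. Origin: the middle of the ring, on its axis, 5 mm above its underside; z is its axis. The same either way up
- stage: specimen stage: white disc 50 mm wide, 10 mm thick, on an aluminium hub 36 mm wide, 38 mm long; 48 mm tall, 0.1 kg, with a cork face and a black beetle on top (11 mm high, on the middle 40 mm). The hub is bored from below, 14 mm wide, 38 mm deep, and goes over the spindle like a cap. Stands upright. Origin: centre of its underside (the hub's rim); z up
- jar: bystander: glass jar with white lid, 60 mm wide, 85 mm tall, standing; origin at its foot
- dropper1: bystander: amber dropper bottle with red bulb, 32 mm wide, 99 mm tall, standing; origin at its foot
- dropper2: bystander: a second amber dropper bottle of the same size; origin at its foot
- loupe: bystander: black stand loupe, 34 mm wide, 30 mm tall; origin at its foot
- dish: bystander: glass dish, 60 mm wide, 14 mm tall; origin at its foot
- forceps: bystander: steel forceps lying flat, 122 mm long, 6 mm high; origin near their middle

How it is judged:
On the way, in this order (a step that is already met when the one before it is completed fails the run):
1. every spacer ring lies on the spindle, released, with the carriage still clamped (horizontal distance between each of spacer1, spacer2, spacer3, spacer4 and seat below 0.004 m and angle between the z axis of each of spacer1, spacer2, spacer3, spacer4 and the z axis of seat, either way round below 0.08 rad and z of spacer1 in the frame of seat between 0.002 and 0.0385 m and z of spacer2 in the frame of seat between 0.002 and 0.0385 m and z of spacer3 in the frame of seat between 0.002 and 0.0385 m and z of spacer4 in the frame of seat between 0.002 and 0.0385 m and distance between any of spacer1, spacer2, spacer3, spacer4 and seat below 0.009 m and contact force between the fingers and spacer1 below 0.1 N and contact force between the fingers and spacer2 below 0.1 N and contact force between the fingers and spacer3 below 0.1 N and contact force between the fingers and spacer4 below 0.1 N and value of joint clamp below 0.12 rad), for 0.2 s.
2. the specimen stage rests upright on the rings, released, with the carriage still clamped (horizontal distance between each of spacer1, spacer2, spacer3, spacer4, stage and seat below 0.004 m and angle between the z axis of each of spacer1, spacer2, spacer3, spacer4 and the z axis of seat, either way round below 0.08 rad and z of spacer1 in the frame of seat between 0.002 and 0.0385 m and z of spacer2 in the frame of seat between 0.002 and 0.0385 m and z of spacer3 in the frame of seat between 0.002 and 0.0385 m and z of spacer4 in the frame of seat between 0.002 and 0.0385 m and distance between any of spacer1, spacer2, spacer3, spacer4 and seat below 0.009 m and angle between stage's own z axis and vertical below 0.08 rad and (distance between stage and spacer1 below 0.009 m or distance between stage and spacer2 below 0.009 m or distance between stage and spacer3 below 0.009 m or distance between stage and spacer4 below 0.009 m) and contact force between the fingers and stage below 0.1 N and value of joint clamp below 0.12 rad), for 0.2 s.
3. the clamp lever is swung open (value of joint clamp above 1 rad), for 0.2 s.
4. the carriage stands at the marker with the lever open (y of index in the frame of mark between -0.004 and 0.004 m and value of joint clamp above 1 rad), for 0.2 s.
5. the lever is locked with the carriage at the marker (y of index in the frame of mark between -0.004 and 0.004 m and value of joint clamp below 0.12 rad), for 0.2 s.
At the end, for the whole second after the job is handed in: All rings present lie flat round the spindle, the lowest on the carriage, and the stage upright on the top ring (each within 4 mm of the axis, tilt under 0.08 rad); the index is within 4 mm of the marker along the rail; the lever is locked (under 0.12 rad); all at rest (all of step 5 and horizontal distance between each of spacer1, spacer2, spacer3, spacer4, stage and seat below 0.004 m and angle between the z axis of each of spacer1, spacer2, spacer3, spacer4 and the z axis of seat, either way round below 0.08 rad and z of spacer1 in the frame of seat between 0.002 and 0.0385 m and z of spacer2 in the frame of seat between 0.002 and 0.0385 m and z of spacer3 in the frame of seat between 0.002 and 0.0385 m and z of spacer4 in the frame of seat between 0.002 and 0.0385 m and distance between any of spacer1, spacer2, spacer3, spacer4 and seat below 0.009 m and angle between stage's own z axis and vertical below 0.08 rad and (distance between stage and spacer1 below 0.009 m or distance between stage and spacer2 below 0.009 m or distance between stage and spacer3 below 0.009 m or distance between stage and spacer4 below 0.009 m) and linear speed of stage below 0.01 m/s and velocity of joint carriage between -0.005 and 0.005 m/s); the robot touches nothing.
It fails at once if a bystander is pushed more than 40 mm (distance of any of jar, dropper1, dropper2, loupe, dish, forceps from where it was at the start of the episode above 0.04 m).
It fails at once if a standing bystander is knocked over (angle between any of jar, dropper1, dropper2, loupe's own z axis and vertical above 0.6 rad).
It fails at once if the specimen stage is set down roughly (over 35 N against the carriage or the rings) (contact force between stage and carriage above 35 N or contact force between stage and spacer1 above 35 N or contact force between stage and spacer2 above 35 N or contact force between stage and spacer3 above 35 N or contact force between stage and spacer4 above 35 N).
Of spacer1, spacer2, spacer3, spacer4 only 2 to 4 are there at a start; the rules pass over those that are not, and their reading is None.
At some moment in a run one of spacer1, spacer2, spacer3, spacer4 may be knocked a few centimetres aside while the robot is not near it.
It also fails if it takes over 210 s, if anything falls off the work surface, if the arm or the gripper's body presses on something with over 40 N, if the wrist force passes 120 N, or if a joint passes its speed limit or range.

## Working session

There is one attempt and no reset: what is moved stays moved. The work goes in short steps, Python scripts to look and compute and a shell command to move; the robot and the scene stay as the last step left them, time stands still between calls to the robot, and variables do not carry over. Pictures are saved under pics/ and viewed, at most 14 in all, crops included, and the job is handed in when it is done.

```bash
mkdir -p pics
cat > h.py <<'E'
import numpy as np, cv2
from workcell import bot
def cap(n,save=None):
    c=bot.capture(n)
    if save: cv2.imwrite('pics/'+save+'.png',c['pixels'])
    return c
def rays(c,uv):
    uv=np.asarray(uv,float).reshape(-1,2)
    d=(uv-[c['cx'],c['cy']])/[c['fx'],c['fy']]
    s=d.copy()
    for _ in range(20): s=d/(1+c['k1']*(s**2).sum(1,keepdims=True))
    M=np.array(c['cam_to_world'])
    v=np.c_[s[:,0],-s[:,1],-np.ones(len(s))]@M[:3,:3].T
    return M[:3,3],v
def onz(c,uv,z):
    o,v=rays(c,uv); return o+v*((z-o[2])/v[:,2])[:,None]
def pts(c,mask):
    r,q=np.nonzero(mask&(c['depth']>0)); o,v=rays(c,np.c_[q,r]); return o+v*c['depth'][r,q][:,None]
def two(c1,p1,c2,p2):
    a,u=rays(c1,p1);b,w=rays(c2,p2);u=u[0];w=w[0]
    t=np.linalg.lstsq(np.c_[u,-w],b-a,rcond=None)[0]
    P=a+u*t[0];Q=b+w*t[1];return (P+Q)/2,np.linalg.norm(P-Q)
def proj(c,P):
    M=np.array(c['cam_to_world']);q=(np.asarray(P).reshape(-1,3)-M[:3,3])@M[:3,:3]
    s=np.c_[q[:,0],-q[:,1]]/-q[:,2:];s=s*(1+c['k1']*(s**2).sum(1,keepdims=True))
    return s*[c['fx'],c['fy']]+[c['cx'],c['cy']]
def hsv(c): return cv2.cvtColor(c['pixels'],cv2.COLOR_BGR2HSV)
def blobs(m,amin=30):
    n,l,s,ce=cv2.connectedComponentsWithStats(m.astype(np.uint8))
    return [(i,s[i,4],ce[i],s[i,:4],l==i) for i in range(1,n) if s[i,4]>=amin]
def tool(P,yaw=None):
    """shift in tool axes (mm) taking TCP to world P"""
    from scipy.spatial.transform import Rotation as R
    s=bot.observe();r=R.from_quat(s['ee_rot'])
    return np.round(r.inv().apply(np.asarray(P)-s['position'])*1000,1)
def st():
    from scipy.spatial.transform import Rotation as R
    s=bot.observe();print('t',s['clock'],'p',np.round(s['position'],4),'R',np.round(R.from_quat(s['ee_rot']).as_matrix(),3).tolist(),'F',np.round(s['ft_force'],1),'w',s['grip_width'],'q',np.round(s['qpos'],2))
E
python3 - <<'E'
from h import *
st()
for n in('scene','top','wrist'):
    c=cap(n,n+'0');print(n,c['fx'],c['cx'],c['cy'],c['k1'],np.round(c['cam_to_world'],3).tolist(),(c['depth']>0).mean())
E
```

```text
t 0.0 p [ 0.1604 -0.6035  0.2   ] R [[0.966, 0.257, -0.001], [0.257, -0.966, 0.001], [-0.0, -0.002, -1.0]] F [-0.7 -0.4 -0.6] w 0.08546458277308304 q [ 1.21  0.44  0.02  1.57 -0.01  1.13 -0.08]
scene 365.63187988356333 316.6696180607998 201.4067612911126 0.0184087210734256 [[0.582, -0.518, 0.627, 1.051], [0.813, 0.368, -0.451, -0.493], [0.003, 0.773, 0.635, 0.661], [0.0, 0.0, 0.0, 1.0]] 0.9962890625
top 431.4286548825258 311.9832890574032 199.7336295388976 -0.04960231377960425 [[0.004, 0.976, -0.217, 0.204], [-1.0, 0.002, -0.007, -0.068], [-0.006, 0.217, 0.976, 1.461], [0.0, 0.0, 0.0, 1.0]] 0.99600390625
wrist 288.2914241624388 323.55417563680504 201.8775852267988 -0.027248061370833687 [[0.257, 0.917, 0.304, 0.238], [-0.966, 0.245, 0.08, -0.583], [-0.001, -0.314, 0.949, 0.374], [0.0, 0.0, 0.0, 1.0]] 0.99569921875
```

View pics/scene0.png

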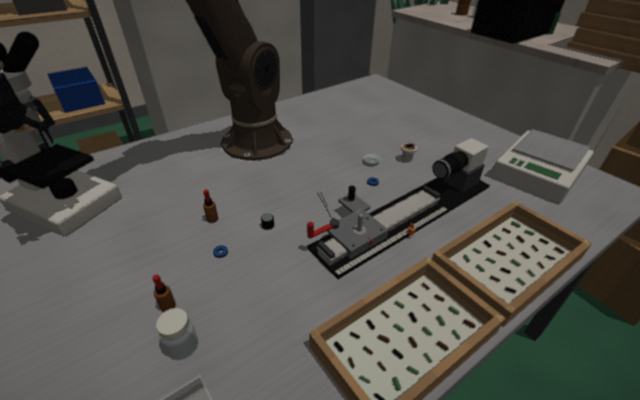

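View pics/top0.png

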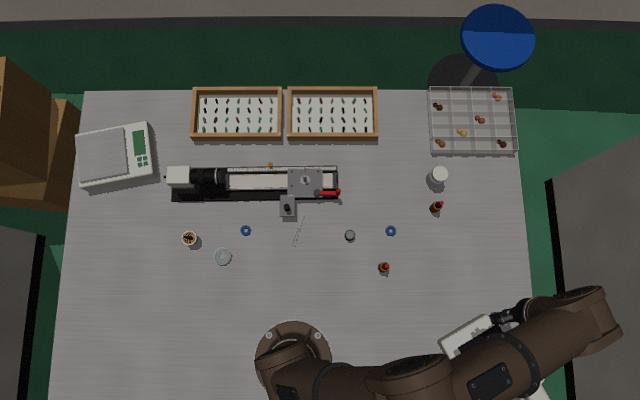

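The top view shows the bench (base plate 170–340, 165–200), with the carriage at about (305,180) and the lever handle at (338,192). Blue rings are at (246,230) and (391,231), the stage at (190,238) and the marker near (269,165). The scene view agrees: rings at (373,181) and (220,251), stage at (409,150).

```bash
python3 - <<'E'
from h import *
c={n:cap(n) for n in('scene','top','wrist')}
for n in c:
    H=hsv(c[n]);h,s,v=H[...,0].astype(int),H[...,1],H[...,2]
    for nm,m in(('blue',(h>100)&(h<125)&(s>120)&(v>50)),('red',((h<5)|(h>174))&(s>150)&(v>80)),('orange',(h>=5)&(h<16)&(s>170)&(v>110))):
        for i,a,ce,bb,l in blobs(m,6):
            P=pts(c[n],l)
            if len(P) and a<1500: print(n,nm,a,np.round(ce,1),bb,'pt',np.round(np.median(P,0),4),'z',np.round(np.percentile(P[:,2],[5,95]),3))
t,s=c['top'],c['scene']
print('ringA',two(t,(246,230),s,(373,181)),'ringB',two(t,(391,231),s,(220,251)))
# carriage/bench depth at top
P=pts(t,np.ones((400,640),bool)).reshape(-1,3)
b=(P[:,0]>.3)&(P[:,0]<.65)&(P[:,1]>-.3)&(P[:,1]<.5)
for lo,hi in((.04,.05),(.028,.038),(.006,.018)):
    q=P[b&(P[:,2]>lo)&(P[:,2]<hi)][:,:2]
    if len(q)>10: print(lo,len(q),cv2.minAreaRect((q*1000).astype(np.float32)))
for nm,(u,v) in dict(jar=(440,176),d1=(437,207),d2=(384,267),loupe=(350,236),dish=(223,257),forc=(298,232),stage=(190,238)).items():
    m=np.zeros((400,640),bool);m[v-3:v+4,u-3:u+4]=1;print(nm,np.round(np.median(pts(t,m),0),3))
E
python3 - <<'E'
import cv2
a=cv2.imread('pics/top0.png')[140:290,150:470];b=cv2.imread('pics/scene0.png')[120:300,140:500]
cv2.imwrite('pics/crop.png',cv2.resize(b,None,fx=2.2,fy=2.2,interpolation=2))
E
```

```text
scene blue 645 [71.4 78.4] [49 68 47 22] pt [-1.1264 -0.432  -0.036 ] z [-0.039 -0.033]
scene blue 7 [85. 87.] [84 86  3  3] pt [-1.0264 -0.3957 -0.0537] z [-0.06 -0.05]
scene blue 12 [84.6 91.6] [81 89  8  6] pt [-1.0276 -0.4053 -0.0743] z [-0.087 -0.062]
scene blue 30 [98.5 96.1] [96 90  7 13] pt [-1.0275 -0.3552 -0.1106] z [-0.134 -0.082]
scene blue 8 [71.2 94.1] [69 92  6  5] pt [-1.0239 -0.4634 -0.0722] z [-0.083 -0.065]
scene blue 9 [80.1 93.9] [78 93  5  3] pt [-1.0261 -0.428  -0.082 ] z [-0.09  -0.076]
scene blue 11 [92.9 93.9] [91 92  5  5] pt [-1.0294 -0.375  -0.0936] z [-0.103 -0.086]
scene blue 7 [75.4 98. ] [74 97  3  4] pt [-1.0235 -0.4533 -0.0956] z [-0.106 -0.088]
scene blue 14 [93.2 99.4] [91 97  5  5] pt [-1.0285 -0.3836 -0.1204] z [-0.132 -0.112]
scene blue 8 [ 70.5 100. ] [69 99  5  4] pt [-1.0247 -0.4773 -0.1014] z [-0.107 -0.094]
scene blue 22 [ 80.  102.9] [76 98  8 10] pt [-1.0271 -0.4451 -0.1234] z [-0.139 -0.11 ]
scene blue 25 [ 89.6 103.8] [ 84 102  13   6] pt [-1.029  -0.4091 -0.1395] z [-0.15  -0.126]
scene blue 18 [ 71.3 106.4] [ 68 104   7   7] pt [-1.0
[... 1195 characters left out ...]
]
ringA (array([0.42230099, 0.16750757, 0.00556073]), np.float64(0.0013125000497416482)) ringB (array([ 0.41999637, -0.32765068,  0.004236  ]), np.float64(0.00044169949455632546))
0.04 1329 ((495.66595458984375, 105.739990234375), (806.2879028320312, 309.3901062011719), 84.29129791259766)
0.028 988 ((558.1336059570312, 77.84088134765625), (839.528076171875, 239.99441528320312), 70.68319702148438)
0.006 3190 ((474.9205627441406, 100.19891357421875), (349.3200378417969, 799.4827270507812), 0.06901265680789948)
jar [ 0.592 -0.482  0.085]
d1 [ 0.493 -0.473  0.057]
d2 [ 0.294 -0.288  0.069]
loupe [ 0.399 -0.185  0.031]
dish [0.33  0.241 0.006]
forc [ 0.416 -0.01   0.001]
stage [0.387 0.344 0.052]
```

View pics/crop.png

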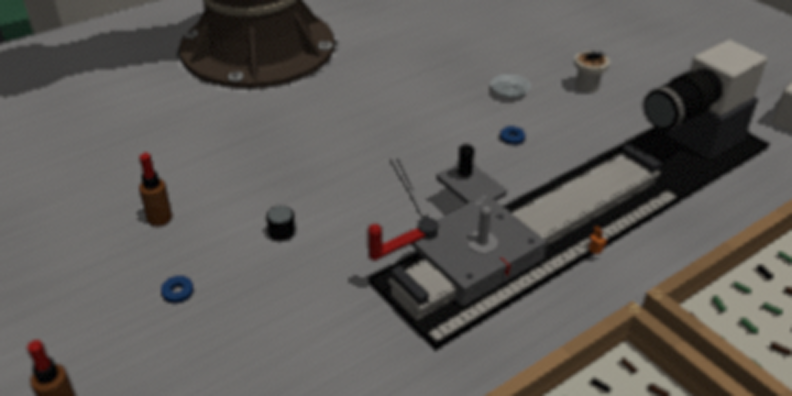

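The crop shows two blue rings, at (177,288) and (512,134). The spindle is upright on the carriage near (485,222), the lever is locked, the knob is at (465,158) and the orange marker at (597,240). I'll move over ring B first.

```bash
python3 -m pendant '[{"turn":[0,0,7],"delta_pos":[60,-38,0],"jaw":85},{"turn":[0,0,14.9],"delta_pos":[120,-75,0],"jaw":85},{"turn":[0,0,14.9],"delta_pos":[180,-112,0],"jaw":85},{"turn":[0,0,14.9],"delta_pos":[240,-150,0],"jaw":85},{"turn":[0,0,14.9],"delta_pos":[300,-187,0],"jaw":85},{"turn":[0,0,14.9],"delta_pos":[322,-201,20],"jaw":85},{"turn":[0,0,14.9],"delta_pos":[322,-201,20],"jaw":85},{"turn":[0,0,14.9],"delta_pos":[322,-201,20],"jaw":85},{"turn":[0,0,14.9],"delta_pos":[322,-201,20],"jaw":85},{"turn":[0,0,14.9],"delta_pos":[322,-201,20],"jaw":85},{"turn":[0,0,14.9],"delta_pos":[322,-201,20],"jaw":85}]'
cat >> h.py <<'E'
def ringmask(c):
    H=hsv(c);return (H[...,0]>100)&(H[...,0]<126)&(H[...,1]>110)&(H[...,2]>35)
def ell(c,l):
    k=max(cv2.findContours(l.astype(np.uint8),0,cv2.CHAIN_APPROX_NONE)[0],key=len)
    return cv2.fitEllipse(k)
E
python3 - <<'E'
from h import *
st();c=cap('wrist','w1')
for i,a,ce,bb,l in blobs(ringmask(c),60):
    print(a,ce,ell(c,l),'d',np.round(np.median(pts(c,l),0),4),onz(c,ce,.01),onz(c,ell(c,l)[0],.007))
    P=pts(c,l);T=P[P[:,2]>P[:,2].max()-.004];print((P.max(0)+P.min(0))/2,np.ptp(P,0))
E
```

```text
clock: 1.68
position: [0.4196, -0.3279, 0.181]
ee_rot: [1.0, -0.001, 0.0, 0.0]
ft_force: [-0.0, -0.4, 1.0]
grip_width: 0.0851
gripper_force: 0.0
t 1.675 p [ 0.4196 -0.3279  0.181 ] R [[1.0, -0.002, 0.0], [-0.002, -1.0, -0.0], [0.0, 0.0, -1.0]] F [-0.  -0.4  1. ] w 0.08510723148250199 q [ 0.62  0.31 -0.07  1.82  0.02  1.01 -1.03]
533 [322.92870544 173.69043152] ((322.9503173828125, 173.7171173095703), (27.139253616333008, 27.6793212890625), 109.20259857177734) d [ 0.422  -0.3272  0.0105] [[ 0.4221185  -0.32714072  0.01      ]] [[ 0.42140939 -0.32716103  0.007     ]]
[ 0.42086838 -0.32722422  0.00657713] [0.03656209 0.03428037 0.01423624]
```

View pics/w1.png

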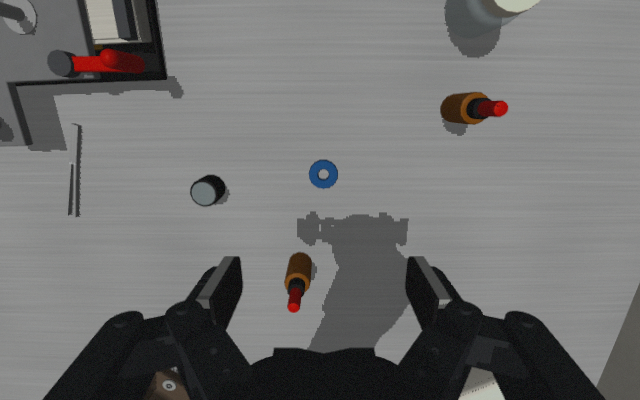

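The wrist view shows ring B at (323,174), midway between the fingers, with dropper2 clear of it at (297,280). I'll descend and grip.

```bash
python3 -m pendant '[{"turn":[0,0,0],"delta_pos":[2,-0.7,60],"jaw":60},{"turn":[0,0,0],"delta_pos":[2,-0.7,120],"jaw":60},{"turn":[0,0,0],"delta_pos":[2,-0.7,160],"jaw":60},{"turn":[0,0,0],"delta_pos":[2,-0.7,178],"jaw":60},{"turn":[0,0,0],"delta_pos":[2,-0.7,178],"jaw":60},{"turn":[0,0,0],"delta_pos":[2,-0.7,178],"jaw":30},{"turn":[0,0,0],"delta_pos":[2,-0.7,178],"jaw":30},{"turn":[0,0,0],"delta_pos":[2,-0.7,178],"jaw":30},{"turn":[0,0,0],"delta_pos":[2,-0.7,178],"jaw":30}]'
```

```text
clock: 2.85
position: [0.4224, -0.3266, 0.0033]
ee_rot: [1.0, -0.0, 0.0, 0.0]
ft_force: [0.3, -0.2, -0.1]
grip_width: 0.0299
gripper_force: 0.0
```

Run:
```python
from h import *
c=cap('wrist','w2')
for i,a,ce,bb,l in blobs(ringmask(c),40): print(a,ce,bb,np.round(np.median(pts(c,l),0),4))
c=cap('scene')
for i,a,ce,bb,l in blobs(ringmask(c),20):
  if ce[0]>150: print(a,ce,np.round(np.median(pts(c,l),0),4))
```

```text
2004 [324.66417166 237.92315369] [298 212  55  53] [ 0.4234 -0.3273  0.0105]
59 [372.59322034 181.13559322] [0.4253 0.1648 0.0093]
111 [219.93693694 251.00900901] [ 0.425  -0.3294  0.0097]
```

View pics/w2.png

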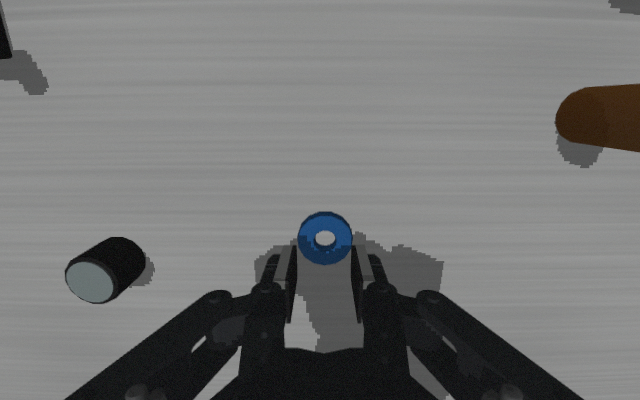

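Run:
```python
from h import *
c=cap('wrist');p=np.array(bot.observe()['position']);print(p,bot.observe()['grip_width'])
for z in(0,.005,.01,.02,.03,.05): print(z,np.round(proj(c,[[p[0],p[1]-.015,z],[p[0],p[1]+.015,z],[p[0]+.011,p[1]+.015,z],[p[0]-.011,p[1]+.015,z]]),0).tolist())
m=np.zeros((400,640),bool)
for u,v in((292,255),(293,300),(358,260),(360,300),(270,270),(372,270)):
    m[:]=0;m[v-1:v+2,u-1:u+2]=1;print((u,v),np.round(np.median(pts(c,m),0),4))
im=c['pixels'][190:340,230:420];cv2.imwrite('pics/w2c.png',cv2.resize(im,None,fx=4,fy=4,interpolation=2))
```

```text
[ 0.4221329  -0.32642874  0.00293129] 0.030053859163924588
0 [[346.0, 233.0], [301.0, 233.0], [301.0, 218.0], [302.0, 248.0]]
0.005 [[347.0, 236.0], [301.0, 236.0], [300.0, 220.0], [301.0, 251.0]]
0.01 [[347.0, 239.0], [300.0, 239.0], [300.0, 223.0], [301.0, 255.0]]
0.02 [[348.0, 247.0], [299.0, 247.0], [298.0, 230.0], [299.0, 263.0]]
0.03 [[350.0, 255.0], [297.0, 255.0], [297.0, 237.0], [298.0, 271.0]]
0.05 [[353.0, 274.0], [294.0, 274.0], [293.0, 254.0], [295.0, 292.0]]
(292, 255) [ 0.433  -0.3108  0.0506]
(293, 300) [ 0.4123 -0.3113  0.0579]
(358, 260) [ 0.4329 -0.3429  0.0551]
(360, 300) [ 0.4234 -0.3421  0.0727]
(270, 270) [ 0.4288 -0.3008  0.0573]
(372, 270) [ 0.4296 -0.3494  0.0595]
```

View pics/w2c.png

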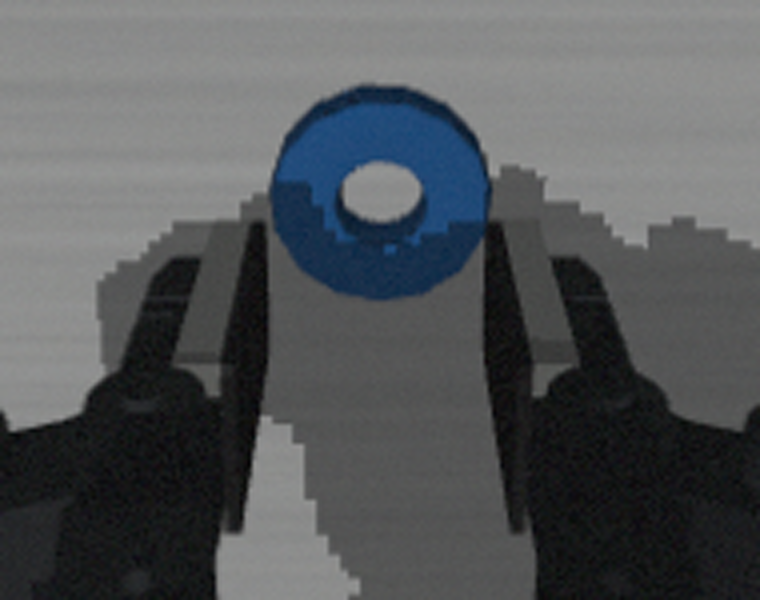

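Run:
```python
from h import *
c=cap('scene');p=np.array(bot.observe()['position'])
P=pts(c,c['depth']>0);q=P-p
m=(abs(q[:,0])<.05)&(abs(q[:,1])<.07)&(q[:,2]>.012)&(q[:,2]<.12)
k=q[m]
for a in np.arange(.012,.12,.008):
    s=k[(k[:,2]>=a)&(k[:,2]<a+.008)]
    if len(s): print(round(a,3),len(s),np.round(s.min(0),3),np.round(s.max(0),3))
u=proj(c,p)[0].astype(int);print(u)
im=c['pixels'][u[1]-70:u[1]+30,u[0]-60:u[0]+70];cv2.imwrite('pics/s2.png',cv2.resize(im,None,fx=5,fy=5,interpolation=2))
```

```text
0.028 7 [-0.007 -0.022  0.032] [0.012 0.019 0.035]
0.036 31 [-0.01  -0.028  0.037] [0.013 0.027 0.044]
0.044 41 [-0.008 -0.029  0.044] [0.014 0.028 0.052]
0.052 36 [-0.01  -0.029  0.052] [0.011 0.026 0.059]
0.06 36 [-0.011 -0.03   0.06 ] [0.014 0.027 0.068]
0.068 42 [-0.005 -0.033  0.068] [0.014 0.038 0.076]
0.076 79 [-0.008 -0.046  0.076] [0.015 0.046 0.084]
0.084 125 [-0.013 -0.051  0.084] [0.016 0.048 0.092]
0.092 76 [-0.013 -0.054  0.092] [0.019 0.054 0.1  ]
0.1 102 [-0.011 -0.058  0.1  ] [0.019 0.055 0.108]
0.108 109 [-0.002 -0.061  0.108] [0.019 0.059 0.116]
0.116 58 [-0.003 -0.063  0.116] [0.019 0.062 0.12 ]
[221 251]
```

View pics/s2.png

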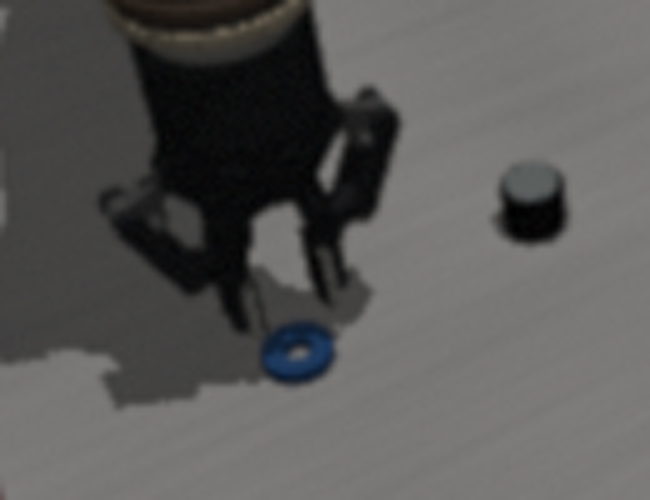

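The scene close-up shows the fingertips about 32 mm above the reported TCP, hanging over the undisturbed ring. So the real tips sit about 32 mm behind the point the robot reports. I'll allow for that and descend carefully.

```bash
python3 -m pendant '[{"turn":[0,0,0],"delta_pos":[0,0,0],"jaw":55},{"turn":[0,0,0],"delta_pos":[0,0,0],"jaw":55},{"turn":[0,0,0],"delta_pos":[0,0,10],"jaw":55},{"turn":[0,0,0],"delta_pos":[0,0,20],"jaw":55},{"turn":[0,0,0],"delta_pos":[0,0,26],"jaw":55},{"turn":[0,0,0],"delta_pos":[0,0,29],"jaw":55},{"turn":[0,0,0],"delta_pos":[0,0,29],"jaw":30},{"turn":[0,0,0],"delta_pos":[0,0,29],"jaw":30},{"turn":[0,0,0],"delta_pos":[0,0,29],"jaw":30},{"turn":[0,0,0],"delta_pos":[0,0,29],"jaw":30}]'
```

```text
clock: 4.3
position: [0.4221, -0.3264, -0.0258]
ee_rot: [1.0, -0.0, 0.0, 0.0]
ft_force: [-1.1, 1.6, 5.6]
grip_width: 0.0323
gripper_force: 59.4
```

```bash
python3 -m pendant '[{"turn":[0,0,0],"delta_pos":[0,0,-10],"jaw":30},{"turn":[0,0,0],"delta_pos":[0,0,-60],"jaw":30},{"turn":[0,0,0],"delta_pos":[0,0,-120],"jaw":30},{"turn":[0,0,0],"delta_pos":[0,0,-170],"jaw":30},{"turn":[0,0,0],"delta_pos":[0,0,-170],"jaw":30}]'
python3 - <<'E'
from h import *
st();c=cap('wrist')
for i,a,ce,bb,l in blobs(ringmask(c),40):
    print(a,ce,bb,np.round(ell(c,l),1) if 0 else ell(c,l),np.round(np.median(pts(c,l),0),4))
im=c['pixels'][170:320,230:420];cv2.imwrite('pics/w3c.png',cv2.resize(im,None,fx=4,fy=4,interpolation=2))
E
```

```text
clock: 4.92
position: [0.4247, -0.3281, 0.1486]
ee_rot: [1.0, -0.0, 0.004, 0.002]
ft_force: [0.5, -0.3, -1.2]
grip_width: 0.0315
gripper_force: 59.7
t 4.925 p [ 0.4247 -0.3281  0.1486] R [[1.0, -0.0, 0.007], [-0.0, -1.0, -0.005], [0.007, 0.005, -1.0]] F [ 0.5 -0.3 -1.2] w 0.031515702843349216 q [ 0.61  0.34 -0.07  1.86  0.03  0.93 -1.04]
2752 [323.44622093 259.82122093] [294 229  60  62] ((323.4407043457031, 259.79217529296875), (61.237022399902344, 61.772254943847656), 168.6455535888672) [ 0.4263 -0.3275  0.1847]
```

View pics/w3c.png

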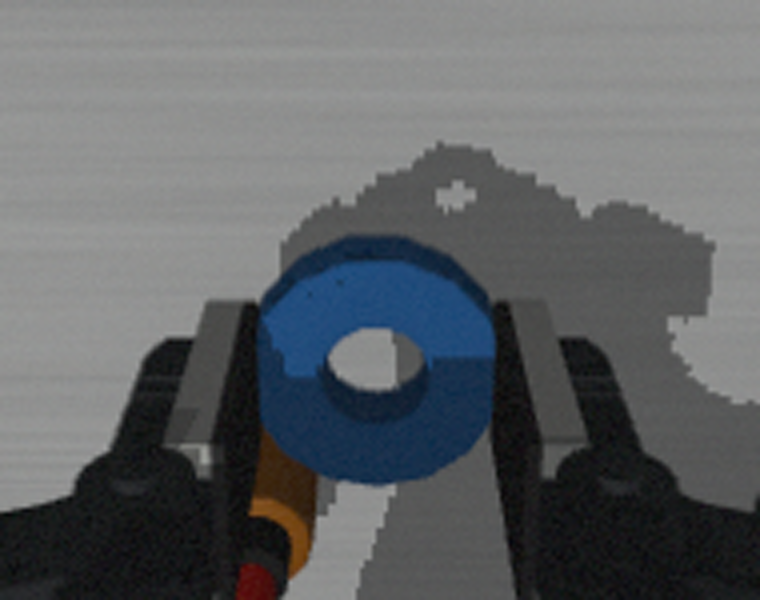

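The ring is held flat, its hole centred near crop (377,374). I'll carry it to a viewing spot next to the spindle.

```bash
python3 -m pendant '[{"turn":[0,0,0],"delta_pos":[20,-50,0],"jaw":30},{"turn":[0,0,0],"delta_pos":[40,-100,0],"jaw":30},{"turn":[0,0,0],"delta_pos":[60,-150,0],"jaw":30},{"turn":[0,0,0],"delta_pos":[80,-200,0],"jaw":30},{"turn":[0,0,0],"delta_pos":[100,-250,0],"jaw":30},{"turn":[0,0,0],"delta_pos":[106,-275,0],"jaw":30},{"turn":[0,0,0],"delta_pos":[106,-290,0],"jaw":30},{"turn":[0,0,0],"delta_pos":[106,-290,0],"jaw":30},{"turn":[0,0,0],"delta_pos":[106,-290,0],"jaw":30},{"turn":[0,0,0],"delta_pos":[106,-290,0],"jaw":30}]'
python3 - <<'E'
from h import *
st();c=cap('wrist','w4')
for i,a,ce,bb,l in blobs(ringmask(c),40): print(a,ce,bb,np.round(np.median(pts(c,l),0),4))
P=pts(c,c['depth']>0)
m=(abs(P[:,0]-.592)<.03)&(abs(P[:,1]+.038)<.03)&(P[:,2]>.07)&(P[:,2]<.105);k=P[m]
print(len(k),k.min(0),k.max(0),np.median(k,0));t=k[k[:,2]>.094];print(len(t),t.mean(0) if len(t) else 0)
p=bot.observe()['position'];print('ringhole',onz(c,(324.3,263.3),p[2]+.0358)-p)
E
```

```text
clock: 6.22
position: [0.528, -0.038, 0.1438]
ee_rot: [1.0, -0.001, -0.0, 0.0]
ft_force: [-0.7, -0.4, -1.1]
grip_width: 0.0321
gripper_force: 59.7
t 6.225 p [ 0.528  -0.038   0.1438] R [[1.0, -0.003, -0.0], [-0.003, -1.0, -0.001], [-0.0, 0.001, -1.0]] F [-0.7 -0.4 -1.1] w 0.03212109130903049 q [ 0.11  0.35 -0.18  1.87  0.08  0.93 -1.68]
2734 [323.5658376  259.86393563] [294 229  60  62] [ 0.5298 -0.0381  0.1799]
596 [158.30704698 265.94966443] [144 253  30  27] [0.4239 0.1655 0.0104]
203 [ 0.58398048 -0.04066325  0.07098136] [ 0.59466146 -0.02922683  0.09913629] [ 0.58973585 -0.03464875  0.09568608]
156 [ 0.58927983 -0.03471031  0.09615045]
ringhole [[-0.0005775  -0.00051931  0.0358    ]]
```

View pics/w4.png

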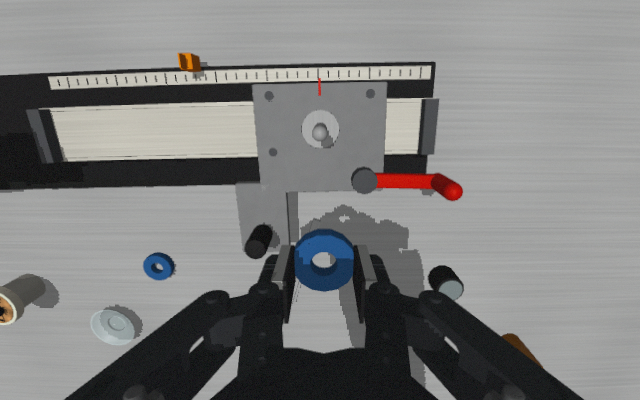

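The wrist view shows the spindle dome at (320,129), the index line at (319,87), the marker at (189,62) and the lever handle at (453,189). Ring A is at (158,266) and the held ring's hole at (324,262). I'll take a second viewpoint.

```bash
python3 -m pendant '[{"turn":[0,0,0],"delta_pos":[12,10,0],"jaw":30},{"turn":[0,0,0],"delta_pos":[12,20,0],"jaw":30},{"turn":[0,0,0],"delta_pos":[12,20,0],"jaw":30},{"turn":[0,0,0],"delta_pos":[12,20,0],"jaw":30}]'
cat >> h.py <<'E'
def spin(c,s0,zl=.08,zh=.105):
    r,q=np.nonzero(c['depth']>0);P=pts(c,c['depth']>0)
    m=(np.hypot(P[:,0]-s0[0],P[:,1]-s0[1])<.02)&(P[:,2]>zl)&(P[:,2]<zh)
    k=P[m];px=np.c_[q,r][m]
    (u,v),rad=cv2.minEnclosingCircle(px.astype(np.float32))
    return (k.max(0)+k.min(0))/2,np.ptp(k,0),(u,v),rad,px.mean(0)
def held(c,dz):
    """held ring top-face centre in wrist view; dz = its height over TCP"""
    p=np.array(bot.observe()['position']);l=max(blobs(ringmask(c),200),key=lambda b:b[1])[4]
    P=pts(c,l);P=P[abs(P[:,2]-p[2]-dz)<.003]
    (a,b),r=cv2.minEnclosingCircle((P[:,:2]*1000).astype(np.float32))
    return np.array([a,b])/1000-p[:2],r,(P.max(0)+P.min(0))[:2]/2-p[:2]
E
python3 - <<'E'
from h import *
st();c=cap('wrist')
s=spin(c,(.589,-.035));print(s,onz(c,s[2],.091));print(held(c,.0358))
# two-view: previous picture pose from saved png is gone; use dome pixel w4
c0=dict(c);M=np.array(c['cam_to_world']);p=np.array(bot.observe()['position']);c0['cam_to_world']=M.copy();c0['cam_to_world'][:3,3]+=np.array([.528,-.038,.1438])-p
print(two(c0,(320,129.5),c,s[4]))
E
```

```text
clock: 6.78
position: [0.54, -0.0564, 0.1437]
ee_rot: [1.0, -0.0, -0.0, -0.0]
ft_force: [0.3, -0.6, -0.6]
grip_width: 0.0316
gripper_force: 59.7
t 6.775 p [ 0.54   -0.0564  0.1437] R [[1.0, -0.001, -0.0], [-0.001, -1.0, 0.0], [-0.0, -0.0, -1.0]] F [ 0.3 -0.6 -0.6] w 0.031619001542555716 q [ 0.14  0.37 -0.17  1.84  0.08  0.94 -1.64]
(array([ 0.58963183, -0.03513639,  0.08930556]), array([0.01161609, 0.01104094, 0.01829976]), (296.6111145019531, 147.61111450195312), 8.785959243774414, array([296.38709677, 147.78801843])) [[ 0.58994448 -0.03531255  0.091     ]]
(array([-2.04955095e-04, -9.17024789e-05]), 17.90386199951172, array([-0.00038327, -0.00015099]))
(array([ 0.59211227, -0.03597779,  0.10419602]), np.float64(0.0013152055337205524))
```

```bash
python3 -m pendant '[{"turn":[0,0,0],"delta_pos":[30,-13,0],"jaw":30},{"turn":[0,0,0],"delta_pos":[50,-21.4,0],"jaw":30},{"turn":[0,0,0],"delta_pos":[50,-21.4,0],"jaw":30},{"turn":[0,0,0],"delta_pos":[50,-21.4,40],"jaw":30},{"turn":[0,0,0],"delta_pos":[50,-21.4,60],"jaw":30},{"turn":[0,0,0],"delta_pos":[50,-21.4,70],"jaw":30},{"turn":[0,0,0],"delta_pos":[50,-21.4,76],"jaw":30},{"turn":[0,0,0],"delta_pos":[50,-21.4,82],"jaw":30},{"turn":[0,0,0],"delta_pos":[50,-21.4,82],"jaw":30}]'
python3 - <<'E'
from h import *
c=cap('wrist');im=c['pixels'][170:320,230:420];cv2.imwrite('pics/w5c.png',cv2.resize(im,None,fx=4,fy=4,interpolation=2))
st()
E
```

```text
clock: 7.95
position: [0.5902, -0.0351, 0.0619]
ee_rot: [1.0, -0.0, 0.0, 0.0]
ft_force: [-0.2, 0.3, -0.5]
grip_width: 0.0321
gripper_force: 59.7
t 8.0 p [ 0.5904 -0.0351  0.0621] R [[1.0, -0.0, 0.0], [-0.0, -1.0, -0.0], [0.0, 0.0, -1.0]] F [ 0.  -0.8  0.4] w 0.0315518202916348 q [ 0.08  0.53 -0.16  1.8   0.11  0.82 -1.7 ]
```

View pics/w5c.png

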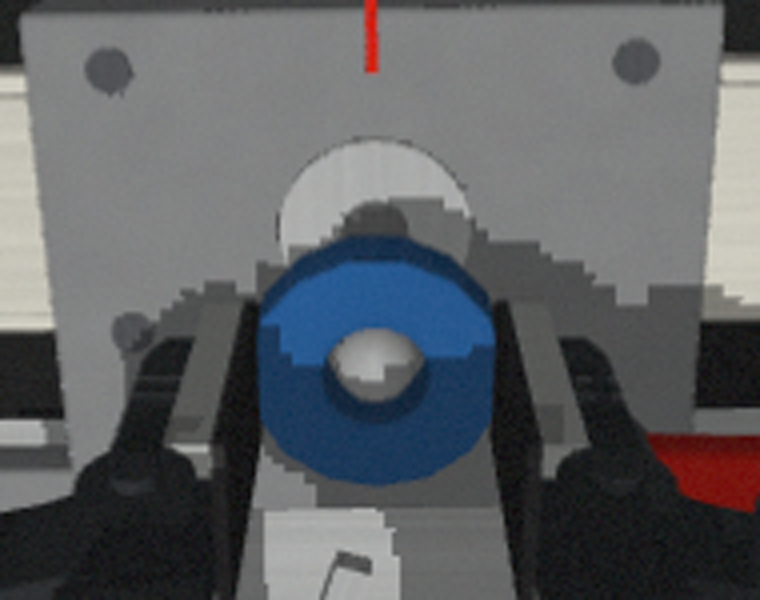

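The dome shows through the ring's hole, centred and with no force on the tool. I'll continue down and release.

```bash
python3 -m pendant '[{"turn":[0,0,0],"delta_pos":[0,0,10],"jaw":30},{"turn":[0,0,0],"delta_pos":[0,0,20],"jaw":30},{"turn":[0,0,0],"delta_pos":[0,0,30],"jaw":30},{"turn":[0,0,0],"delta_pos":[0,0,37],"jaw":30},{"turn":[0,0,0],"delta_pos":[0,0,39],"jaw":30},{"turn":[0,0,0],"delta_pos":[0,0,39],"jaw":30}]'
```

```text
clock: 8.75
position: [0.5903, -0.0351, 0.0227]
ee_rot: [1.0, -0.0, -0.0, 0.0]
ft_force: [-0.8, -1.1, -0.8]
grip_width: 0.0317
gripper_force: 59.7
```

```bash
python3 -m pendant '[{"turn":[0,0,0],"delta_pos":[0,0,0],"jaw":50},{"turn":[0,0,0],"delta_pos":[0,0,0],"jaw":50},{"turn":[0,0,0],"delta_pos":[0,0,0],"jaw":50},{"turn":[0,0,0],"delta_pos":[0,0,-30],"jaw":55},{"turn":[0,0,0],"delta_pos":[0,0,-80],"jaw":60},{"turn":[0,0,0],"delta_pos":[-40,0,-120],"jaw":60},{"turn":[0,0,0],"delta_pos":[-60,0,-120],"jaw":60},{"turn":[0,0,0],"delta_pos":[-60,0,-120],"jaw":60}]'
python3 - <<'E'
from h import *
st();c=cap('wrist','w6')
for i,a,ce,bb,l in blobs(ringmask(c),100):
    P=pts(c,l);print(a,ce,np.round(np.median(P,0),4),'ctr',np.round((P.max(0)+P.min(0))/2,4),np.ptp(P,0))
E
```

```text
clock: 9.75
position: [0.5293, -0.0352, 0.1435]
ee_rot: [1.0, -0.0, 0.0, 0.0]
ft_force: [0.5, -0.2, -0.9]
grip_width: 0.06
gripper_force: 0.0
t 9.75 p [ 0.5293 -0.0352  0.1435] R [[1.0, -0.0, 0.001], [-0.0, -1.0, -0.0], [0.001, 0.0, -1.0]] F [ 0.5 -0.2 -0.9] w 0.05998509864998002 q [ 0.11  0.35 -0.18  1.87  0.08  0.93 -1.68]
965 [323.28082902 129.52020725] [ 0.591  -0.0347  0.0556] ctr [ 0.5886 -0.035   0.0519] [0.03516754 0.03477972 0.01259029]
593 [160.37605396 266.83473862] [0.4241 0.1654 0.0105] ctr [0.4191 0.1666 0.0063] [0.04090744 0.03387058 0.0128557 ]
```

Ring 1 is seated: its top reads 0.0556, against a nominal 0.055. Now ring A.

```bash
python3 -m pendant '[{"turn":[0,0,0],"delta_pos":[-25,-48,0],"jaw":60},{"turn":[0,0,0],"delta_pos":[-53,-100,0],"jaw":60},{"turn":[0,0,0],"delta_pos":[-80,-150,0],"jaw":60},{"turn":[0,0,0],"delta_pos":[-107,-201,0],"jaw":60},{"turn":[0,0,0],"delta_pos":[-107,-201,0],"jaw":60},{"turn":[0,0,0],"delta_pos":[-107,-201,0],"jaw":60},{"turn":[0,0,0],"delta_pos":[-107,-201,0],"jaw":60}]'
python3 - <<'E'
from h import *
st();c=cap('wrist','w7')
for i,a,ce,bb,l in blobs(ringmask(c),100):
    P=pts(c,l);T=P[P[:,2]>.0085];print(a,ce,np.round(np.median(P,0),4),'top ctr',cv2.minEnclosingCircle((T[:,:2]*1000).astype(np.float32)))
E
```

```text
clock: 10.68
position: [0.4242, 0.1648, 0.1425]
ee_rot: [1.0, -0.001, -0.0, 0.0]
ft_force: [-0.8, -0.2, 0.4]
grip_width: 0.0603
gripper_force: 0.0
t 10.675 p [0.4242 0.1648 0.1425] R [[1.0, -0.003, -0.0], [-0.003, -1.0, -0.0], [-0.0, 0.0, -1.0]] F [-0.8 -0.2  0.4] w 0.060337606201161374 q [-0.24  0.25 -0.3   2.03  0.09  0.88 -2.16]
796 [566.00376884  10.72613065] [ 0.58   -0.0296  0.0553] top ctr ((583.3116455078125, -35.01158905029297), 19.010122299194336)
660 [321.19848485 184.90606061] [0.4228 0.1676 0.0105] top ctr ((422.3197021484375, 167.57289123535156), 17.606746673583984)
```

```bash
python3 -m pendant '[{"turn":[0,0,0],"delta_pos":[-1.8,-2.7,50],"jaw":60},{"turn":[0,0,0],"delta_pos":[-1.8,-2.7,100],"jaw":60},{"turn":[0,0,0],"delta_pos":[-1.8,-2.7,140],"jaw":60},{"turn":[0,0,0],"delta_pos":[-1.8,-2.7,160],"jaw":60},{"turn":[0,0,0],"delta_pos":[-1.8,-2.7,168],"jaw":60},{"turn":[0,0,0],"delta_pos":[-1.8,-2.7,168],"jaw":55},{"turn":[0,0,0],"delta_pos":[-1.8,-2.7,168],"jaw":30},{"turn":[0,0,0],"delta_pos":[-1.8,-2.7,168],"jaw":30},{"turn":[0,0,0],"delta_pos":[-1.8,-2.7,168],"jaw":30},{"turn":[0,0,0],"delta_pos":[-1.8,-2.7,168],"jaw":30}]'
python3 - <<'E'
from h import *
st()
E
python3 -m pendant '[{"turn":[0,0,0],"delta_pos":[0,0,-10],"jaw":30},{"turn":[0,0,0],"delta_pos":[0,0,-60],"jaw":30},{"turn":[0,0,0],"delta_pos":[0,0,-120],"jaw":30},{"turn":[0,0,0],"delta_pos":[0,0,-168],"jaw":30},{"turn":[0,0,0],"delta_pos":[30,52,-168],"jaw":30},{"turn":[0,0,0],"delta_pos":[60,104,-168],"jaw":30},{"turn":[0,0,0],"delta_pos":[90,156,-168],"jaw":30},{"turn":[0,0,0],"delta_pos":[118,203,-168],"jaw":30},{"turn":[0,0,0],"delta_pos":[118,203,-168],"jaw":30},{"turn":[0,0,0],"delta_pos":[118,203,-168],"jaw":30},{"turn":[0,0,0],"delta_pos":[118,203,-168],"jaw":30}]'
python3 - <<'E'
from h import *
st();c=cap('wrist','w8')
for i,a,ce,bb,l in blobs(ringmask(c),100):
    P=pts(c,l);print(a,ce,np.round(np.median(P,0),4))
p=bot.observe()['position'];print(held(c,.0358),held(c,.034));s=spin(c,(.589,-.035));print(s)
E
```

```text
clock: 11.98
position: [0.4223, 0.1688, -0.0238]
ee_rot: [1.0, -0.0, 0.001, -0.0]
ft_force: [-2.4, -1.4, 10.6]
grip_width: 0.0312
gripper_force: 56.7
t 11.975 p [ 0.4223  0.1688 -0.0238] R [[1.0, -0.0, 0.002], [-0.0, -1.0, 0.0], [0.002, -0.0, -1.0]] F [-2.4 -1.4 10.6] w 0.03122788948930449 q [-0.33  0.52 -0.22  2.19  0.24  0.46 -2.31]
clock: 13.35
position: [0.5389, -0.0327, 0.1432]
ee_rot: [1.0, 0.001, 0.0, -0.0]
ft_force: [0.5, -0.3, -0.2]
grip_width: 0.0311
gripper_force: 55.3
t 13.35 p [ 0.5389 -0.0327  0.1432] R [[1.0, 0.002, 0.0], [0.002, -1.0, 0.001], [0.0, -0.001, -1.0]] F [ 0.5 -0.3 -0.2] w 0.031081029747903475 q [ 0.11  0.37 -0.2   1.84  0.09  0.94 -1.69]
910 [326.17472527 139.94065934] [ 0.5918 -0.0346  0.0556]
2645 [323.5731569  257.01550095] [ 0.5413 -0.0328  0.1773]
(array([9.21746760e-05, 2.73470314e-04]), 17.858203887939453, array([9.21925828e-05, 2.32892940e-04])) (array([0.00030677, 0.00051203]), 18.086467742919922, array([0.0002889 , 0.00023289]))
(array([ 0.58989417, -0.03471758,  0.08970776]), array([0.01132153, 0.01166228, 0.01789883]), (326.5, 146.1875), 8.560774803161621, array([326.45283019, 146.30660377]))
```

```bash
python3 -m pendant '[{"turn":[0,0,0],"delta_pos":[30,1,0],"jaw":30},{"turn":[0,0,0],"delta_pos":[50.8,2.5,0],"jaw":30},{"turn":[0,0,0],"delta_pos":[50.8,2.5,0],"jaw":30},{"turn":[0,0,0],"delta_pos":[50.8,2.5,40],"jaw":30},{"turn":[0,0,0],"delta_pos":[50.8,2.5,60],"jaw":30},{"turn":[0,0,0],"delta_pos":[50.8,2.5,70],"jaw":30},{"turn":[0,0,0],"delta_pos":[50.8,2.5,76],"jaw":30},{"turn":[0,0,0],"delta_pos":[50.8,2.5,82],"jaw":30},{"turn":[0,0,0],"delta_pos":[50.8,2.5,82],"jaw":30}]'
```

```text
clock: 14.52
position: [0.59, -0.036, 0.0607]
ee_rot: [1.0, 0.0, -0.0, -0.0]
ft_force: [-1.7, 3.4, -2.4]
grip_width: 0.0306
gripper_force: 55.0
```

```bash
python3 -m pendant '[{"turn":[0,0,0],"delta_pos":[-0.3,-0.7,0],"jaw":30},{"turn":[0,0,0],"delta_pos":[-0.3,-0.7,8],"jaw":30},{"turn":[0,0,0],"delta_pos":[-0.3,-0.7,16],"jaw":30},{"turn":[0,0,0],"delta_pos":[-0.3,-0.7,24],"jaw":30},{"turn":[0,0,0],"delta_pos":[-0.3,-0.7,27],"jaw":30},{"turn":[0,0,0],"delta_pos":[-0.3,-0.7,27],"jaw":30}]'
```

```text
clock: 15.28
position: [0.5898, -0.0361, 0.0333]
ee_rot: [1.0, -0.0, -0.0, -0.0]
ft_force: [-0.2, 3.3, -2.4]
grip_width: 0.0307
gripper_force: 55.0
```

```bash
python3 -m pendant '[{"turn":[0,0,0],"delta_pos":[0,0,0],"jaw":50},{"turn":[0,0,0],"delta_pos":[0,0,0],"jaw":50},{"turn":[0,0,0],"delta_pos":[0,0,0],"jaw":50},{"turn":[0,0,0],"delta_pos":[0,0,-30],"jaw":55},{"turn":[0,0,0],"delta_pos":[0,0,-80],"jaw":60},{"turn":[0,0,0],"delta_pos":[-40,0,-120],"jaw":60},{"turn":[0,0,0],"delta_pos":[-60,0,-120],"jaw":60},{"turn":[0,0,0],"delta_pos":[-60,0,-120],"jaw":60}]'
python3 - <<'E'
from h import *
st();c=cap('wrist','w9')
for i,a,ce,bb,l in blobs(ringmask(c),100):
    P=pts(c,l);T=P[P[:,2]>np.median(P[:,2])-.002];print(a,ce,np.round(np.median(P,0),4),cv2.minEnclosingCircle((T[:,:2]*1000).astype(np.float32)),np.percentile(P[:,2],[50,75,95]))
for n in('top','scene'):
    c=cap(n)
    for i,a,ce,bb,l in blobs(ringmask(c),10):
        Q=np.median(pts(c,l),0)
        if -.5<Q[2]<.2 and Q[0]>0: print(n,a,ce,np.round(Q,3))
E
```

```text
clock: 16.27
position: [0.5291, -0.0365, 0.1546]
ee_rot: [1.0, -0.0, 0.0, 0.0]
ft_force: [0.2, -0.2, 0.7]
grip_width: 0.0595
gripper_force: 0.0
t 16.275 p [ 0.5291 -0.0365  0.1546] R [[1.0, -0.001, 0.001], [-0.001, -1.0, -0.001], [0.001, 0.001, -1.0]] F [ 0.2 -0.2  0.7] w 0.059538260549288104 q [ 0.12  0.34 -0.2   1.85  0.08  0.96 -1.68]
1006 [322.59940358 129.73359841] [ 0.5907 -0.036   0.0657] ((589.3646850585938, -35.55733871459961), 17.46332550048828) [0.06566618 0.06614978 0.06693495]
top 4028 [497.21598808  37.76564052] [ 1.336 -0.888 -0.251]
scene 125 [359.224 227.712] [ 0.599 -0.044  0.064]
```

Both rings are stacked, with the top at 0.0657, and no loose ring is left on the table. Now to the stage, with a yaw turn to keep joint 7 away from its limit.

```bash
python3 -m pendant '[{"turn":[0,0,-5],"delta_pos":[-25,-50,0],"jaw":75},{"turn":[0,0,-10],"delta_pos":[-50,-100,0],"jaw":75},{"turn":[0,0,-15],"delta_pos":[-75,-150,0],"jaw":75},{"turn":[0,0,-20],"delta_pos":[-95,-200,0],"jaw":75},{"turn":[0,0,-25],"delta_pos":[-110,-250,0],"jaw":75},{"turn":[0,0,-30],"delta_pos":[-125,-300,0],"jaw":75},{"turn":[0,0,-30],"delta_pos":[-140,-350,0],"jaw":75},{"turn":[0,0,-30],"delta_pos":[-142,-380,0],"jaw":75},{"turn":[0,0,-30],"delta_pos":[-142,-380,0],"jaw":75},{"turn":[0,0,-30],"delta_pos":[-142,-380,0],"jaw":75},{"turn":[0,0,-30],"delta_pos":[-142,-380,0],"jaw":75}]'
python3 - <<'E'
from h import *
st();c=cap('wrist','w10');p=np.array(bot.observe()['position'])
P=pts(c,c['depth']>0)
k=P[(np.hypot(P[:,0]-.387,P[:,1]-.344)<.06)&(P[:,2]>.043)&(P[:,2]<.053)]
print(len(k),np.median(k,0),cv2.minEnclosingCircle((k[:,:2]*1000).astype(np.float32)))
k=P[(np.hypot(P[:,0]-.387,P[:,1]-.344)<.06)&(P[:,2]>.03)&(P[:,2]<.08)];print(np.percentile(k[:,2],[1,50,99]))
E
```

```text
clock: 17.8
position: [0.3886, 0.3426, 0.1535]
ee_rot: [0.966, 0.258, -0.0, 0.0]
ft_force: [0.4, 0.4, 0.8]
grip_width: 0.075
gripper_force: 0.0
t 17.8 p [0.3886 0.3426 0.1535] R [[0.867, 0.498, -0.0], [0.498, -0.867, -0.001], [-0.001, 0.001, -1.0]] F [0.4 0.4 0.8] w 0.07499679216450394 q [-0.46  0.36 -0.47  1.86  0.19  0.97 -2.07]
1505 [0.39407407 0.34841073 0.04887125] ((389.90093994140625, 347.8459167480469), 24.94718360900879)
[0.04266668 0.04908838 0.05943516]
```

View pics/w10.png

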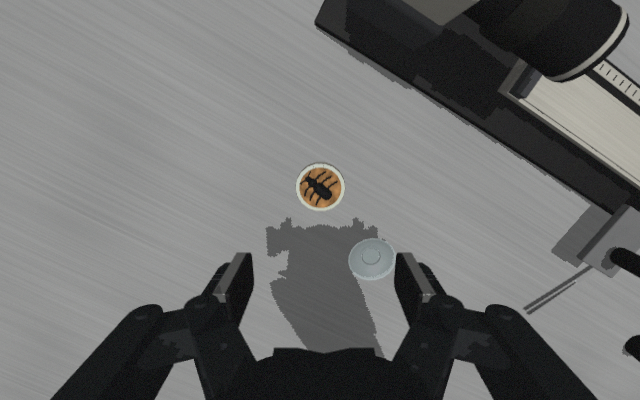

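The stage is at (320,187) with its disc centre at (0.3899, 0.3478). The dish at (372,259) is clear of the fingers' path. I'll grip the disc.

```bash
python3 -m pendant '[{"turn":[0,0,0],"delta_pos":[3.7,-3.9,40],"jaw":75},{"turn":[0,0,0],"delta_pos":[3.7,-3.9,80],"jaw":75},{"turn":[0,0,0],"delta_pos":[3.7,-3.9,120],"jaw":75},{"turn":[0,0,0],"delta_pos":[3.7,-3.9,140],"jaw":75},{"turn":[0,0,0],"delta_pos":[3.7,-3.9,149],"jaw":75},{"turn":[0,0,0],"delta_pos":[3.7,-3.9,149],"jaw":75},{"turn":[0,0,0],"delta_pos":[3.7,-3.9,149],"jaw":42},{"turn":[0,0,0],"delta_pos":[3.7,-3.9,149],"jaw":42},{"turn":[0,0,0],"delta_pos":[3.7,-3.9,149],"jaw":42},{"turn":[0,0,0],"delta_pos":[3.7,-3.9,149],"jaw":42}]'
python3 - <<'E'
from h import *
c=cap('wrist');im=c['pixels'][150:340,210:440];cv2.imwrite('pics/w11c.png',cv2.resize(im,None,fx=3,fy=3,interpolation=2))
E
```

```text
clock: 19.1
position: [0.3902, 0.3498, 0.0063]
ee_rot: [0.966, 0.259, 0.001, -0.0]
ft_force: [0.2, -1.9, 8.6]
grip_width: 0.0473
gripper_force: 60.2
```

View pics/w11c.png

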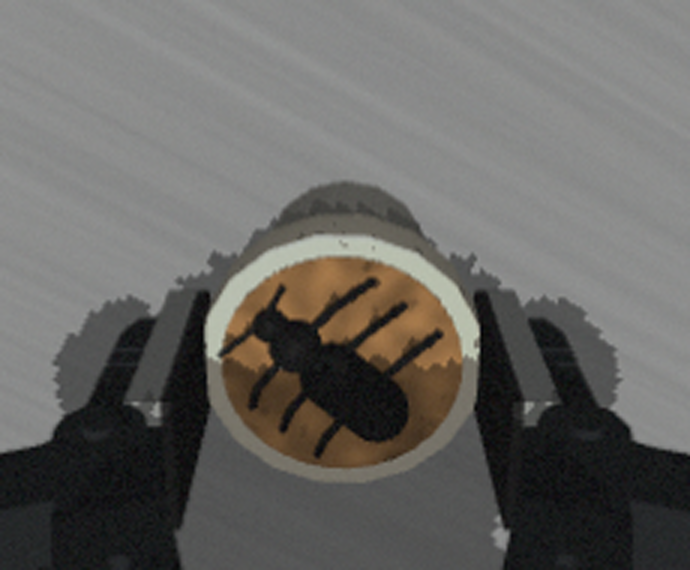

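The disc is gripped squarely, beetle up. I'll lift it and carry it to beside the spindle.

```bash
python3 -m pendant '[{"turn":[0,0,0],"delta_pos":[0,0,-10],"jaw":42},{"turn":[0,0,0],"delta_pos":[0,0,-50],"jaw":42},{"turn":[0,0,0],"delta_pos":[0,0,-100],"jaw":42},{"turn":[0,0,0],"delta_pos":[0,0,-145],"jaw":42},{"turn":[0,0,0],"delta_pos":[-5,30,-155],"jaw":42},{"turn":[0,0,5],"delta_pos":[-13,80,-155],"jaw":42},{"turn":[0,0,10],"delta_pos":[-20,130,-155],"jaw":42},{"turn":[0,0,15],"delta_pos":[-28,180,-155],"jaw":42},{"turn":[0,0,20],"delta_pos":[-35,230,-155],"jaw":42},{"turn":[0,0,25],"delta_pos":[-43,280,-155],"jaw":42},{"turn":[0,0,30],"delta_pos":[-50,330,-155],"jaw":42},{"turn":[0,0,30],"delta_pos":[-58,380,-155],"jaw":42},{"turn":[0,0,30],"delta_pos":[-61.7,400,-155],"jaw":42},{"turn":[0,0,30],"delta_pos":[-61.7,408.5,-155],"jaw":42},{"turn":[0,0,30],"delta_pos":[-61.7,408.5,-155],"jaw":42},{"turn":[0,0,30],"delta_pos":[-61.7,408.5,-155],"jaw":42},{"turn":[0,0,30],"delta_pos":[-61.7,408.5,-155],"jaw":42}]'
cat >> h.py <<'E'
def heldstage(c):
    p=np.array(bot.observe()['position']);P=pts(c,c['depth']>0);q=P-p
    H=hsv(c)[c['depth']>0]
    m=(np.hypot(q[:,0],q[:,1])<.032)&(q[:,2]>.03)&(q[:,2]<.06)
    k=q[m];b=H[m]
    cork=k[(b[:,0]>5)&(b[:,0]<22)&(b[:,1]>70)]
    A=np.c_[cork[:,:2],np.ones(len(cork))];pl=np.linalg.lstsq(A,cork[:,2],rcond=None)[0]
    print('cork plane tilt',pl,'n',len(cork),'centre',cv2.minEnclosingCircle((cork[:,:2]*1000).astype(np.float32)))
E
python3 - <<'E'
from h import *
st();c=cap('wrist','w12');heldstage(c);s=spin(c,(.5895,-.035));print(s)
for i,a,ce,bb,l in blobs(ringmask(c),100): print(a,np.round(np.median(pts(c,l),0),4))
E
```

```text
clock: 21.28
position: [0.5397, -0.0343, 0.1599]
ee_rot: [1.0, 0.001, -0.0, -0.0]
ft_force: [0.2, -0.1, -1.7]
grip_width: 0.0471
gripper_force: 62.1
t 21.275 p [ 0.5397 -0.0343  0.1599] R [[1.0, 0.001, -0.0], [0.001, -1.0, 0.0], [-0.0, -0.0, -1.0]] F [ 0.2 -0.1 -1.7] w 0.04707636326742593 q [ 0.13  0.35 -0.22  1.82  0.09  0.98 -1.69]
cork plane tilt [ 0.00796104 -0.012414    0.04343633] n 3133 centre ((0.6587214469909668, 0.3345003128051758), 25.853086471557617)
(array([ 0.58983363, -0.03498481,  0.08976905]), array([0.01117976, 0.01105374, 0.0184957 ]), (324.4801940917969, 144.63861083984375), 7.780811786651611, array([324.41666667, 144.73333333]))
948 [ 0.5911 -0.0355  0.0655]
```

```bash
python3 -m pendant '[{"turn":[0,0,0],"delta_pos":[30,1,0],"jaw":42},{"turn":[0,0,0],"delta_pos":[49.5,1,0],"jaw":42},{"turn":[0,0,0],"delta_pos":[49.5,1,0],"jaw":42},{"turn":[0,0,0],"delta_pos":[49.5,1,30],"jaw":42},{"turn":[0,0,0],"delta_pos":[49.5,1,50],"jaw":42},{"turn":[0,0,0],"delta_pos":[49.5,1,58],"jaw":42},{"turn":[0,0,0],"delta_pos":[49.5,1,62],"jaw":42},{"turn":[0,0,0],"delta_pos":[49.5,1,66],"jaw":42},{"turn":[0,0,0],"delta_pos":[49.5,1,66],"jaw":42}]'
```

```text
clock: 22.45
position: [0.5897, -0.0354, 0.094]
ee_rot: [1.0, 0.0, 0.0, -0.001]
ft_force: [0.8, 5.0, -0.9]
grip_width: 0.0476
gripper_force: 62.0
```

```bash
python3 -m pendant '[{"turn":[0,0,0],"delta_pos":[0,-0.7,0],"jaw":42},{"turn":[0,0,0],"delta_pos":[0,-0.7,6],"jaw":42},{"turn":[0,0,0],"delta_pos":[0,-0.7,12],"jaw":42},{"turn":[0,0,0],"delta_pos":[0,-0.7,16],"jaw":42},{"turn":[0,0,0],"delta_pos":[0,-0.7,19],"jaw":42},{"turn":[0,0,0],"delta_pos":[0,-0.7,19],"jaw":42}]'
```

```text
clock: 23.2
position: [0.5896, -0.0354, 0.0743]
ee_rot: [1.0, 0.0, 0.0, -0.0]
ft_force: [1.8, 4.1, -2.2]
grip_width: 0.0472
gripper_force: 62.2
```

```bash
python3 -m pendant '[{"turn":[0,0,0],"delta_pos":[0,-0.5,1],"jaw":42},{"turn":[0,0,0],"delta_pos":[0,-0.5,2],"jaw":42},{"turn":[0,0,0],"delta_pos":[0,-0.5,2.5],"jaw":42},{"turn":[0,0,0],"delta_pos":[0,-0.5,2.5],"jaw":42}]'
```

```text
clock: 23.7
position: [0.5896, -0.0353, 0.0723]
ee_rot: [1.0, -0.0, 0.0, -0.0]
ft_force: [1.3, 4.5, 1.3]
grip_width: 0.047
gripper_force: 62.3
```

The tool force has risen, so the stage is touching the rings. I'll release it and retreat.

```bash
python3 -m pendant '[{"turn":[0,0,0],"delta_pos":[0,0,0],"jaw":60},{"turn":[0,0,0],"delta_pos":[0,0,0],"jaw":70},{"turn":[0,0,0],"delta_pos":[0,0,0],"jaw":70},{"turn":[0,0,0],"delta_pos":[0,0,0],"jaw":70},{"turn":[0,0,0],"delta_pos":[0,0,-30],"jaw":70},{"turn":[0,0,0],"delta_pos":[0,0,-70],"jaw":70},{"turn":[0,0,0],"delta_pos":[-40,0,-90],"jaw":70},{"turn":[0,0,0],"delta_pos":[-60,0,-90],"jaw":70},{"turn":[0,0,0],"delta_pos":[-60,0,-90],"jaw":70}]'
python3 - <<'E'
from h import *
st();c=cap('wrist','w13');P=pts(c,c['depth']>0);H=hsv(c)
k=P[(np.hypot(P[:,0]-.59,P[:,1]+.035)<.045)&(P[:,2]>.105)&(P[:,2]<.117)]
A=np.c_[k[:,:2]-[.59,-.035],np.ones(len(k))];print('plane',np.linalg.lstsq(A,k[:,2],rcond=None)[0],cv2.minEnclosingCircle((k[:,:2]*1000).astype(np.float32)))
s=cap('scene','s13')
for n,c in(('w',c),('s',s)):
    H=hsv(c);h=H[...,0].astype(int)
    for nm,m in(('red',((h<6)|(h>174))&(H[...,1]>150)&(H[...,2]>60)),('org',(h>=6)&(h<16)&(H[...,1]>170)&(H[...,2]>90))):
        for i,a,ce,bb,l in blobs(m,8):
            Q=pts(c,l);print(n,nm,a,ce,np.round(np.median(Q,0),4),np.round(Q.min(0),3),np.round(Q.max(0),3))
# knob & lever top clusters
P=pts(cap('wrist'),np.ones((400,640),bool))
for nm,x,y,z0,z1 in(('knob',.492,.024,.08,.093),('hand',.545,-.148,.08,.098)):
    k=P[(np.hypot(P[:,0]-x,P[:,1]-y)<.03)&(P[:,2]>z0)&(P[:,2]<z1)]
    print(nm,len(k),(k.min(0)+k.max(0))/2 if len(k) else 0, np.ptp(k,0) if len(k) else 0)
E
```

```text
clock: 24.82
position: [0.5285, -0.0356, 0.1628]
ee_rot: [1.0, -0.0, 0.0, 0.0]
ft_force: [-0.0, -0.1, -0.5]
grip_width: 0.0697
gripper_force: 0.0
t 24.825 p [ 0.5285 -0.0356  0.1628] R [[1.0, -0.001, 0.0], [-0.001, -1.0, -0.001], [0.0, 0.001, -1.0]] F [-0.  -0.1 -0.5] w 0.06970172669001308 q [ 0.14  0.33 -0.22  1.84  0.09  0.98 -1.69]
plane [0.00646771 0.00034078 0.11403085] ((588.4676513671875, -35.650264739990234), 24.8811092376709)
w red 28 [322.21428571  88.64285714] [ 0.6244 -0.0341  0.0463] [ 0.619 -0.035  0.045] [ 0.632 -0.033  0.048]
w red 1175 [415.92595745 178.58723404] [ 0.5434 -0.1285  0.0571] [ 0.51  -0.193 -0.   ] [ 0.55  -0.085  0.096]
w org 57 [199.75438596  67.85964912] [0.6449 0.086  0.032 ] [0.642 0.081 0.022] [0.655 0.092 0.043]
s red 32 [206.40625 194.21875] [ 0.3024 -0.2968  0.0906] [ 0.295 -0.301  0.075] [ 0.306 -0.293  0.101]
s red 152 [317.63815789 228.81578947] [ 0.5472 -0.1305  0.057 ] [ 0.538 -0.155  0.051] [ 0.551 -0.087  0.095]
s red 63 [156.96825397 280.55555556] [ 0.505  -0.4805  0.0929] [ 0.497 -0.485  0.074] [ 0.508 -0.476  0.102]
s org 16 [411.5    228.6875] [0.6531 0.0838 0.0324] [0.645 0.079 0.028] [0.657 0.089 0.035]
knob 366 [0.48902319 0.02327505 0.08531737] [0.01950198 0.01948251 0.0100954 ]
hand 293 [ 0.54207849 -0.14491107  0.08784742] [0.01525708 0.01477257 0.01553111]
```

View pics/w13.png

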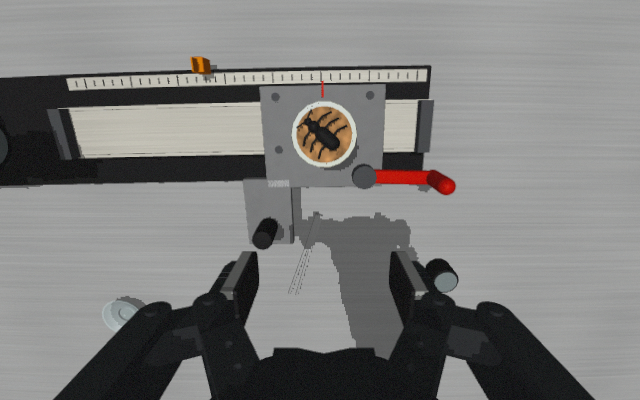

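The stage sits flat and centred on the rings at (323,133), with the lever handle at about (440,182) and the knob at (265,232). Next I'll grip the lever handle.

```bash
python3 -m pendant '[{"turn":[0,0,0],"delta_pos":[5,40,0],"jaw":45},{"turn":[0,0,0],"delta_pos":[10,80,0],"jaw":45},{"turn":[0,0,0],"delta_pos":[13.5,109.4,0],"jaw":45},{"turn":[0,0,0],"delta_pos":[13.5,109.4,0],"jaw":45},{"turn":[0,0,0],"delta_pos":[13.5,109.4,40],"jaw":45},{"turn":[0,0,0],"delta_pos":[13.5,109.4,80],"jaw":45},{"turn":[0,0,0],"delta_pos":[13.5,109.4,110],"jaw":45},{"turn":[0,0,0],"delta_pos":[13.5,109.4,124],"jaw":45},{"turn":[0,0,0],"delta_pos":[13.5,109.4,124],"jaw":45}]'
python3 - <<'E'
from h import *
st();c=cap('wrist');im=c['pixels'][150:340,210:440];cv2.imwrite('pics/w14c.png',cv2.resize(im,None,fx=3,fy=3,interpolation=2))
E
```

```text
clock: 26.1
position: [0.5428, -0.144, 0.0377]
ee_rot: [1.0, 0.0, -0.001, -0.0]
ft_force: [0.2, -0.3, 0.5]
grip_width: 0.0452
gripper_force: 0.0
t 26.1 p [ 0.5428 -0.144   0.0377] R [[1.0, 0.0, -0.001], [0.0, -1.0, 0.001], [-0.001, -0.001, -1.0]] F [ 0.2 -0.3  0.5] w 0.04524374295708642 q [ 0.28  0.53 -0.16  1.89  0.12  0.73 -1.52]
```

View pics/w14c.png

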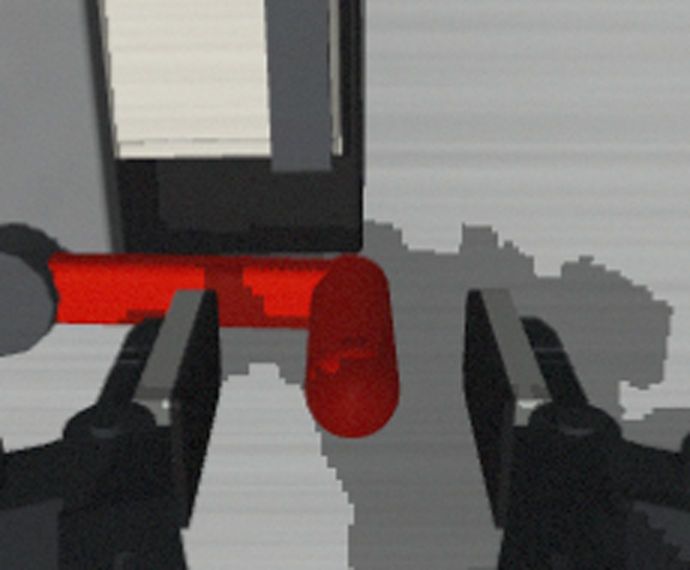

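The red handle at crop (352,380) stands between the pads. I'll close on it and start the swing.

```bash
python3 -m pendant '[{"turn":[0,0,0],"delta_pos":[0,0.8,0],"jaw":5},{"turn":[0,0,0],"delta_pos":[0,0.8,0],"jaw":5},{"turn":[0,0,0],"delta_pos":[0,0.8,0],"jaw":5},{"turn":[0,0,0],"delta_pos":[0,0.8,0],"jaw":5},{"turn":[0,0,0],"delta_pos":[0,0.8,0],"jaw":5}]'; python3 -m pendant '[{"turn":[0,0,0],"delta_pos":[-7,-0.4,0],"jaw":5},{"turn":[0,0,0],"delta_pos":[-13.9,-1.4,0],"jaw":5},{"turn":[0,0,0],"delta_pos":[-20.7,-3.1,0],"jaw":5},{"turn":[0,0,0],"delta_pos":[-27.3,-5.5,0],"jaw":5},{"turn":[0,0,0],"delta_pos":[-27.3,-5.5,0],"jaw":5}]'
```

```text
clock: 26.78
position: [0.5439, -0.1458, 0.0396]
ee_rot: [1.0, -0.0, 0.001, 0.0]
ft_force: [-1.0, 0.5, 5.5]
grip_width: 0.0139
gripper_force: 58.4
clock: 27.4
position: [0.5155, -0.1404, 0.0395]
ee_rot: [1.0, -0.0, 0.001, 0.0]
ft_force: [-1.1, -0.4, 12.9]
grip_width: 0.0133
gripper_force: 59.9
```

```bash
python3 -m pendant '[{"turn":[0,0,0],"delta_pos":[-6.2,-3.2,-2],"jaw":5},{"turn":[0,0,0],"delta_pos":[-12.2,-6.7,-2],"jaw":5},{"turn":[0,0,0],"delta_pos":[-17.8,-11,-2],"jaw":5},{"turn":[0,0,0],"delta_pos":[-22.9,-15.7,-2],"jaw":5},{"turn":[0,0,0],"delta_pos":[-27.5,-21,-2],"jaw":5},{"turn":[0,0,0],"delta_pos":[-31.6,-26.7,-2],"jaw":5},{"turn":[0,0,0],"delta_pos":[-35,-32.8,-2],"jaw":5},{"turn":[0,0,0],"delta_pos":[-37.9,-39.1,-2],"jaw":5},{"turn":[0,0,0],"delta_pos":[-37.9,-39.1,-2],"jaw":5}]'
python3 - <<'E'
from h import *
st()
E
```

```text
clock: 28.52
position: [0.4767, -0.0995, 0.04]
ee_rot: [1.0, 0.001, -0.001, -0.0]
ft_force: [-2.1, 2.8, -10.9]
grip_width: 0.0138
gripper_force: 59.5
t 28.525 p [ 0.4767 -0.0995  0.04  ] R [[1.0, 0.001, -0.002], [0.001, -1.0, 0.001], [-0.002, -0.001, -1.0]] F [ -2.1   2.8 -10.9] w 0.013829120425005023 q [ 0.23  0.43 -0.18  2.07  0.12  0.65 -1.59]
```

```bash
python3 -m pendant '[{"turn":[0,0,0],"delta_pos":[-2.3,-6.6,1],"jaw":5},{"turn":[0,0,0],"delta_pos":[-3.8,-13.5,1],"jaw":5},{"turn":[0,0,0],"delta_pos":[-4.6,-19,1],"jaw":5},{"turn":[0,0,0],"delta_pos":[-4.6,-19,1],"jaw":5}]'; python3 -m pendant '[{"turn":[0,0,0],"delta_pos":[0,0,0],"jaw":30},{"turn":[0,0,0],"delta_pos":[0,0,0],"jaw":45},{"turn":[0,0,0],"delta_pos":[0,0,0],"jaw":45},{"turn":[0,0,0],"delta_pos":[0,0,-40],"jaw":45},{"turn":[0,0,0],"delta_pos":[0,0,-90],"jaw":45},{"turn":[0,0,0],"delta_pos":[0,0,-130],"jaw":45},{"turn":[0,0,0],"delta_pos":[0,-40,-130],"jaw":45},{"turn":[0,0,0],"delta_pos":[0,-40,-130],"jaw":45},{"turn":[0,0,0],"delta_pos":[0,-40,-130],"jaw":45}]'
cat >> h.py <<'E'
def top(c,x,y,z0,z1,r=.03):
    P=pts(c,c['depth']>0);k=P[(np.hypot(P[:,0]-x,P[:,1]-y)<r)&(P[:,2]>z0)&(P[:,2]<z1)]
    return (len(k),np.round((k.min(0)+k.max(0))/2,4),np.round(np.ptp(k,0),3)) if len(k) else 0
def marks(c):
    H=hsv(c);h=H[...,0].astype(int)
    for nm,m in(('red',((h<6)|(h>174))&(H[...,1]>150)&(H[...,2]>60)),('org',(h>=6)&(h<16)&(H[...,1]>170)&(H[...,2]>90))):
        for i,a,ce,bb,l in blobs(m,8):
            Q=pts(c,l);Q=Q[Q[:,2]>.02]
            if len(Q): print(nm,a,ce,bb,np.round(np.median(Q,0),4),np.round(Q.min(0),3),np.round(Q.max(0),3))
E
python3 - <<'E'
from h import *
st();c=cap('wrist','w15')
print('knob',top(c,.489,.023,.08,.093),'hand',top(c,.474,-.077,.08,.098),'stage',top(c,.589,-.035,.105,.117,.045));marks(c)
E
```

```text
clock: 29.02
position: [0.4754, -0.0808, 0.0399]
ee_rot: [1.0, 0.0, 0.002, -0.0]
ft_force: [6.4, 0.3, -8.8]
grip_width: 0.0137
gripper_force: 59.7
clock: 30.15
position: [0.4729, -0.0422, 0.1692]
ee_rot: [1.0, 0.0, -0.0, 0.0]
ft_force: [0.2, 0.1, -0.6]
grip_width: 0.0448
gripper_force: 0.0
t 30.15 p [ 0.4729 -0.0422  0.1692] R [[1.0, 0.0, -0.0], [0.0, -1.0, -0.0], [-0.0, 0.0, -1.0]] F [ 0.2  0.1 -0.6] w 0.04476480459794203 q [ 0.16  0.24 -0.22  1.95  0.07  0.95 -1.66]
knob (249, array([0.4885, 0.0473, 0.0854]), array([0.019, 0.011, 0.011])) hand (265, array([ 0.4816, -0.08  ,  0.0879]), array([0.015, 0.015, 0.016])) stage (2727, array([ 0.5878, -0.0112,  0.1111]), array([0.049, 0.042, 0.012]))
red 1031 [351.92725509 163.13676043] [329 126  45  72] [ 0.4993 -0.0708  0.057 ] [ 0.474 -0.087  0.054] [ 0.535 -0.047  0.096]
red 334 [542.48502994 342.71257485] [530 330  26  26] [ 0.3008 -0.2912  0.0896] [ 0.292 -0.301  0.07 ] [ 0.305 -0.287  0.101]
org 87 [189.50574713   9.05747126] [182   0  17  15] [0.6421 0.0862 0.0308] [0.641 0.081 0.02 ] [0.65  0.092 0.037]
org 116 [522.20689655 321.18103448] [514 315  23  18] [ 0.3038 -0.2865  0.0554] [ 0.285 -0.307  0.054] [ 0.311 -0.28   0.057]
```

View pics/w15.png

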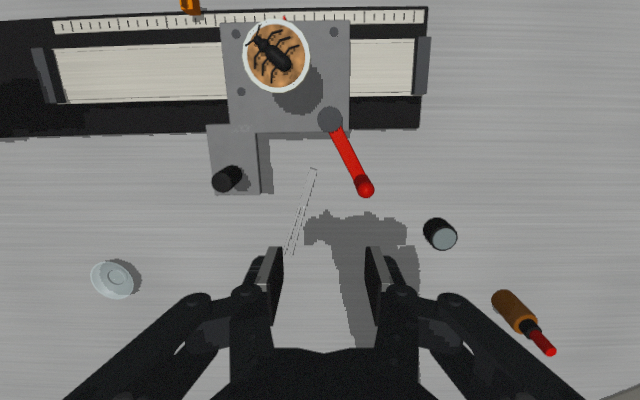

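The lever stands at about 1.12 rad, and once unclamped the carriage crept about 25 mm along with it. I'll regrip the handle and pull it in -x, which forces the lever towards fully open wherever the carriage slides.

```bash
python3 -m pendant '[{"turn":[0,0,0],"delta_pos":[8.7,37.8,0],"jaw":45},{"turn":[0,0,0],"delta_pos":[8.7,37.8,0],"jaw":45},{"turn":[0,0,0],"delta_pos":[8.7,37.8,50],"jaw":45},{"turn":[0,0,0],"delta_pos":[8.7,37.8,100],"jaw":45},{"turn":[0,0,0],"delta_pos":[8.7,37.8,128],"jaw":45},{"turn":[0,0,0],"delta_pos":[8.7,37.8,128],"jaw":45},{"turn":[0,0,0],"delta_pos":[8.7,37.8,128],"jaw":5},{"turn":[0,0,0],"delta_pos":[8.7,37.8,128],"jaw":5},{"turn":[0,0,0],"delta_pos":[8.7,37.8,128],"jaw":5},{"turn":[0,0,0],"delta_pos":[8.7,37.8,128],"jaw":5}]'; python3 -m pendant '[{"turn":[0,0,0],"delta_pos":[-2,-2,0],"jaw":5},{"turn":[0,0,0],"delta_pos":[-4,-6,0],"jaw":5},{"turn":[0,0,0],"delta_pos":[-6,-10,0],"jaw":5},{"turn":[0,0,0],"delta_pos":[-7,-15,0],"jaw":5},{"turn":[0,0,0],"delta_pos":[-7,-20,0],"jaw":5},{"turn":[0,0,0],"delta_pos":[-7,-20,0],"jaw":5}]'
```

```text
clock: 31.45
position: [0.4828, -0.08, 0.0427]
ee_rot: [1.0, -0.0, 0.001, 0.0]
ft_force: [-1.1, -0.4, 7.3]
grip_width: 0.0135
gripper_force: 58.6
clock: 32.2
position: [0.4772, -0.0594, 0.0427]
ee_rot: [1.0, -0.0, 0.002, 0.0]
ft_force: [3.9, -0.4, 6.3]
grip_width: 0.0134
gripper_force: 60.2
```

```bash
python3 -m pendant '[{"turn":[0,0,0],"delta_pos":[-2,0,0],"jaw":5},{"turn":[0,0,0],"delta_pos":[-3,-4,0],"jaw":5},{"turn":[0,0,0],"delta_pos":[-3,-8,0],"jaw":5},{"turn":[0,0,0],"delta_pos":[-3,-8,0],"jaw":5}]'; python3 -m pendant '[{"turn":[0,0,0],"delta_pos":[0,0,0],"jaw":30},{"turn":[0,0,0],"delta_pos":[0,0,0],"jaw":45},{"turn":[0,0,0],"delta_pos":[0,0,0],"jaw":45},{"turn":[0,0,0],"delta_pos":[0,0,-40],"jaw":45},{"turn":[0,0,0],"delta_pos":[0,0,-90],"jaw":45},{"turn":[0,0,0],"delta_pos":[0,0,-130],"jaw":45},{"turn":[0,0,0],"delta_pos":[20,-50,-130],"jaw":45},{"turn":[0,0,0],"delta_pos":[25,-50,-130],"jaw":45},{"turn":[0,0,0],"delta_pos":[25,-50,-130],"jaw":45},{"turn":[0,0,0],"delta_pos":[25,-50,-130],"jaw":45}]';python3 - <<'E'
from h import *
st();c=cap('wrist','w16')
print('knob',top(c,.488,.065,.08,.093,.04),'hand',top(c,.475,-.052,.08,.098,.04),'stage',top(c,.588,.005,.105,.117,.045));marks(c)
H=hsv(c)
E
```

```text
clock: 32.7
position: [0.4764, -0.0514, 0.0429]
ee_rot: [1.0, -0.0, 0.004, -0.0]
ft_force: [10.2, -1.0, -2.4]
grip_width: 0.0135
gripper_force: 59.3
clock: 33.95
position: [0.4961, -0.0028, 0.1708]
ee_rot: [1.0, -0.001, -0.001, 0.0]
ft_force: [-0.0, -0.4, 0.3]
grip_width: 0.0452
gripper_force: 0.0
t 33.95 p [ 0.4961 -0.0028  0.1708] R [[1.0, -0.002, -0.001], [-0.002, -1.0, -0.001], [-0.001, 0.001, -1.0]] F [-0.  -0.4  0.3] w 0.04515052672865479 q [ 0.09  0.27 -0.24  1.9   0.08  0.97 -1.75]
knob (371, array([0.4879, 0.0677, 0.0853]), array([0.02 , 0.019, 0.011])) hand (254, array([ 0.4764, -0.0508,  0.0878]), array([0.014, 0.015, 0.016])) stage (2865, array([0.588 , 0.0089, 0.1141]), array([0.049, 0.05 , 0.006]))
red 18 [309.5  50. ] [309  46   2   9] [0.6268 0.0102 0.0461] [0.623 0.01  0.045] [0.63  0.011 0.048]
red 993 [365.16918429 190.47834844] [349 153  34  73] [ 0.4929 -0.0447  0.0571] [ 0.469 -0.058  0.054] [ 0.532 -0.028  0.096]
red 335 [568.54029851 355.59402985] [555 343  28  26] [ 0.3006 -0.2909  0.0889] [ 0.291 -0.301  0.069] [ 0.305 -0.286  0.101]
org 86 [232.84883721  34.06976744] [225  22  15  19] [0.643  0.086  0.0315] [0.642 0.081 0.023] [0.654 0.093 0.041]
org 105 [548.11428571 333.81904762] [539 327  23  18] [ 0.3045 -0.2877  0.0554] [ 0.285 -0.307  0.054] [ 0.312 -0.28   0.057]
```

The carriage has now moved 44 mm and the lever is at about 1.28 rad, so it is open. I'll grip the knob and slide about 70 mm, then re-measure.

```bash
python3 -m pendant '[{"turn":[0,0,0],"delta_pos":[-8.2,-40,0],"jaw":50},{"turn":[0,0,0],"delta_pos":[-8.2,-70.5,0],"jaw":50},{"turn":[0,0,0],"delta_pos":[-8.2,-70.5,0],"jaw":50},{"turn":[0,0,0],"delta_pos":[-8.2,-70.5,50],"jaw":50},{"turn":[0,0,0],"delta_pos":[-8.2,-70.5,100],"jaw":50},{"turn":[0,0,0],"delta_pos":[-8.2,-70.5,130],"jaw":50},{"turn":[0,0,0],"delta_pos":[-8.2,-70.5,130],"jaw":50},{"turn":[0,0,0],"delta_pos":[-8.2,-70.5,130],"jaw":8},{"turn":[0,0,0],"delta_pos":[-8.2,-70.5,130],"jaw":8},{"turn":[0,0,0],"delta_pos":[-8.2,-70.5,130],"jaw":8},{"turn":[0,0,0],"delta_pos":[-8.2,-70.5,130],"jaw":8}]'; python3 -m pendant '[{"turn":[0,0,0],"delta_pos":[0,-3,0],"jaw":8},{"turn":[0,0,0],"delta_pos":[-0.2,-10,0],"jaw":8},{"turn":[0,0,0],"delta_pos":[-0.4,-18,0],"jaw":8},{"turn":[0,0,0],"delta_pos":[-0.6,-26,0],"jaw":8},{"turn":[0,0,0],"delta_pos":[-0.8,-34,0],"jaw":8},{"turn":[0,0,0],"delta_pos":[-1,-42,0],"jaw":8},{"turn":[0,0,0],"delta_pos":[-1.2,-50,0],"jaw":8},{"turn":[0,0,0],"delta_pos":[-1.4,-58,0],"jaw":8},{"turn":[0,0,0],"delta_pos":[-1.6,-64,0],"jaw":8},{"turn":[0,0,0],"delta_pos":[-1.7,-68,0],"jaw":8},{"turn":[0,0,0],"delta_pos":[-1.7,-70,0],"jaw":8},{"turn":[0,0,0],"delta_pos":[-1.7,-70,0],"jaw":8},{"turn":[0,0,0],"delta_pos":[-1.7,-70,0],"jaw":8}]'
python3 - <<'E'
from h import *
st();c=cap('wrist','w17');marks(c)
print('stage',top(c,.587,.078,.105,.117,.045),'hand',top(c,.475,.02,.08,.098,.04))
E
```

```text
clock: 35.38
position: [0.4899, 0.0685, 0.043]
ee_rot: [1.0, -0.0, 0.001, 0.0]
ft_force: [-0.8, -1.6, 4.8]
grip_width: 0.0177
gripper_force: 58.4
clock: 37.0
position: [0.4887, 0.139, 0.043]
ee_rot: [1.0, -0.0, 0.002, -0.0]
ft_force: [1.0, -0.7, 5.5]
grip_width: 0.0172
gripper_force: 58.7
t 37.0 p [0.4887 0.139  0.043 ] R [[1.0, -0.001, 0.004], [-0.001, -1.0, 0.001], [0.004, -0.001, -1.0]] F [ 1.  -0.7  5.5] w 0.017215566502835702 q [-0.2   0.46 -0.24  2.02  0.17  0.68 -2.12]
red 48 [435.25    5.625] [433   0   5  13] [0.6193 0.0814 0.0469] [0.616 0.08  0.045] [0.622 0.083 0.049]
red 3799 [515.33824691 248.23979995] [485 178  77 131] [0.4822 0.0271 0.0576] [0.467 0.015 0.05 ] [0.53  0.044 0.096]
stage (12325, array([0.5824, 0.0799, 0.111 ]), array([0.041, 0.051, 0.012])) hand (1033, array([0.4749, 0.0209, 0.0879]), array([0.015, 0.016, 0.016]))
```

```bash
python3 -m pendant '[{"turn":[0,0,0],"delta_pos":[0,0,0],"jaw":30},{"turn":[0,0,0],"delta_pos":[0,0,0],"jaw":45},{"turn":[0,0,0],"delta_pos":[0,0,0],"jaw":45},{"turn":[0,0,0],"delta_pos":[0,0,-40],"jaw":45},{"turn":[0,0,0],"delta_pos":[0,0,-90],"jaw":45},{"turn":[0,0,0],"delta_pos":[0,0,-130],"jaw":45},{"turn":[0,0,0],"delta_pos":[30,30,-130],"jaw":45},{"turn":[0,0,0],"delta_pos":[50,55,-130],"jaw":45},{"turn":[0,0,0],"delta_pos":[50,55,-130],"jaw":45},{"turn":[0,0,0],"delta_pos":[50,55,-130],"jaw":45}]'
cat >> h.py <<'E'
def gap(c,th=.025):
    H=hsv(c);h=H[...,0].astype(int)
    r=(((h<6)|(h>174))&(H[...,1]>130)&(H[...,2]>60));o=(h>=6)&(h<20)&(H[...,1]>150)&(H[...,2]>60)
    P=lambda m:pts(c,m)
    u=np.array([-np.sin(th),np.cos(th)])
    for i,a,ce,bb,l in blobs(r,8):
        Q=P(l);g=np.median(Q,0)
        if g[0]>.6 and .03<g[2]<.06:
            idx=onz(c,ce,.045)[0];print('index',a,ce,idx,np.median(Q,0))
    for i,a,ce,bb,l in blobs(o,8):
        Q=P(l);g=np.median(Q,0)
        if g[0]>.6 and g[2]<.06:
            print('mark',a,ce,g,'along-y range',(Q[:,:2]@u).min(),(Q[:,:2]@u).max());f=Q[Q[:,2]>.028]
            if len(f): print(' fin',len(f),f.mean(0),(f[:,:2]@u).min(),(f[:,:2]@u).max())
            G=(((Q[:,:2]@u).min()+(Q[:,:2]@u).max())/2);print(' gap mid',G-idx[:2]@u,'median',np.median(Q[:,:2]@u)-idx[:2]@u)
E
python3 - <<'E'
from h import *
st();c=cap('wrist','w18');gap(c)
# rail direction: white rail edges from depth: plate rear edge x vs y at z~.034
P=pts(c,c['depth']>0);k=P[(abs(P[:,2]-.034)<.003)&(P[:,0]>.5)&(P[:,0]<.65)]
xs=[];
for y in np.arange(k[:,1].min()+.01,k[:,1].max()-.01,.01):
    s=k[abs(k[:,1]-y)<.004]
    if len(s)>20: xs.append((y,s[:,0].max(),s[:,0].min()))
xs=np.array(xs);print(np.round(xs,4).tolist())
im=c['pixels'][0:130,180:460];cv2.imwrite('pics/w18c.png',cv2.resize(im,None,fx=2.8,fy=2.8,interpolation=2))
E
```

```text
clock: 38.3
position: [0.5365, 0.0843, 0.1711]
ee_rot: [1.0, 0.0, -0.0, -0.0]
ft_force: [-0.5, -0.3, -0.0]
grip_width: 0.0449
gripper_force: 0.0
t 38.3 p [0.5365 0.0843 0.1711] R [[1.0, 0.0, -0.001], [0.0, -1.0, 0.0], [-0.001, -0.0, -1.0]] F [-0.5 -0.3 -0. ] w 0.04485334850507151 q [-0.07  0.35 -0.24  1.8   0.1   1.01 -1.92]
index 32 [326.59375  99.65625] [0.62337954 0.0815118  0.045     ] [0.62348507 0.08114746 0.04652515]
mark 192 [320.68229167  73.56770833] [0.64807085 0.08697286 0.03270527] along-y range 0.06465485557593496 0.07705402791028904
 fin 179 [0.64858134 0.08749601 0.0345759 ] 0.06566947422711075 0.07705402791028904
 gap mid 0.0049509819856132925 median 0.004956342967284533
[[-0.1323, 0.616, 0.5655], [-0.1223, 0.6159, 0.5653], [-0.1123, 0.6158, 0.5642], [-0.1023, 0.6156, 0.564], [-0.0923, 0.6155, 0.5641], [-0.0823, 0.6164, 0.5641], [-0.0723, 0.6153, 0.564], [-0.0623, 0.6152, 0.5639], [-0.0523, 0.6151, 0.563], [-0.0423, 0.615, 0.5628], [-0.0323, 0.615, 0.5628], [-0.0223, 0.6149, 0.5627], [-0.0123, 0.6139, 0.5626], [-0.0023, 0.6138, 0.5627], [0.0077, 0.6137, 0.5635], [0.0177, 0.6137, 0.5627], [0.0877, 0.6499, 0.6423], [0.1477, 0.6116, 0.5603], [0.1577, 0.6107, 0.5603], [0.1677, 0.6107, 0.5601], [0.1777, 0.6108, 0.5596], [0.1877, 0.6108, 0.5592], [0.1977, 0.6108, 0.5593], [0.2077, 0.6109, 0.5593], [0.2177, 0.61, 0.5583], [0.2277, 0.61, 0.5582]]
```

View pics/w18c.png

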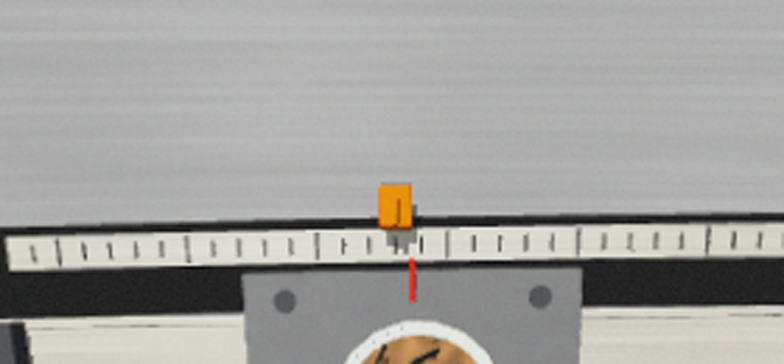

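The crop shows the index line at (412,280), still 4–5 mm short of the marker at (395,205), whose fin is near x 400. I'll nudge the carriage 4.5 mm with the knob.

```bash
python3 -m pendant '[{"turn":[0,0,0],"delta_pos":[-30,-35,0],"jaw":50},{"turn":[0,0,0],"delta_pos":[-48.5,-55,0],"jaw":50},{"turn":[0,0,0],"delta_pos":[-48.5,-55,0],"jaw":50},{"turn":[0,0,0],"delta_pos":[-48.5,-55,50],"jaw":50},{"turn":[0,0,0],"delta_pos":[-48.5,-55,100],"jaw":50},{"turn":[0,0,0],"delta_pos":[-48.5,-55,127],"jaw":50},{"turn":[0,0,0],"delta_pos":[-48.5,-55,127],"jaw":50},{"turn":[0,0,0],"delta_pos":[-48.5,-55,127],"jaw":8},{"turn":[0,0,0],"delta_pos":[-48.5,-55,127],"jaw":8},{"turn":[0,0,0],"delta_pos":[-48.5,-55,127],"jaw":8},{"turn":[0,0,0],"delta_pos":[-48.5,-55,127],"jaw":8}]'; python3 -m pendant '[{"turn":[0,0,0],"delta_pos":[0,-2,0],"jaw":8},{"turn":[0,0,0],"delta_pos":[0,-4.5,0],"jaw":8},{"turn":[0,0,0],"delta_pos":[0,-4.5,0],"jaw":8},{"turn":[0,0,0],"delta_pos":[0,-4.5,0],"jaw":8}]'; python3 -m pendant '[{"turn":[0,0,0],"delta_pos":[0,0,0],"jaw":30},{"turn":[0,0,0],"delta_pos":[0,0,0],"jaw":45},{"turn":[0,0,0],"delta_pos":[0,0,0],"jaw":45},{"turn":[0,0,0],"delta_pos":[0,0,-40],"jaw":45},{"turn":[0,0,0],"delta_pos":[0,0,-90],"jaw":45},{"turn":[0,0,0],"delta_pos":[0,0,-130],"jaw":45},{"turn":[0,0,0],"delta_pos":[30,30,-130],"jaw":45},{"turn":[0,0,0],"delta_pos":[50,55,-130],"jaw":45},{"turn":[0,0,0],"delta_pos":[50,55,-130],"jaw":45},{"turn":[0,0,0],"delta_pos":[50,55,-130],"jaw":45}]'
python3 - <<'E'
from h import *
st();c=cap('wrist','w19');gap(c,.016);print('hand',top(c,.475,.025,.08,.098,.04),'stage',top(c,.586,.084,.105,.117,.045))
s=cap('scene');gap(s,.016)
E
```

```text
clock: 39.72
position: [0.4897, 0.1391, 0.046]
ee_rot: [1.0, -0.0, 0.001, -0.0]
ft_force: [-1.3, -0.6, 6.3]
grip_width: 0.0169
gripper_force: 58.5
clock: 40.22
position: [0.4897, 0.1433, 0.046]
ee_rot: [1.0, -0.0, 0.001, -0.0]
ft_force: [-1.3, -0.7, 6.1]
grip_width: 0.0172
gripper_force: 58.6
clock: 41.48
position: [0.538, 0.0888, 0.1741]
ee_rot: [1.0, -0.0, -0.0, -0.0]
ft_force: [-0.5, 0.4, 0.9]
grip_width: 0.045
gripper_force: 0.0
t 41.475 p [0.538  0.0888 0.1741] R [[1.0, -0.0, -0.001], [-0.0, -1.0, 0.0], [-0.001, -0.0, -1.0]] F [-0.5  0.4  0.9] w 0.04497981371095324 q [-0.07  0.35 -0.25  1.79  0.1   1.02 -1.93]
index 38 [327.02631579 101.28947368] [0.62347415 0.0855478  0.045     ] [0.62372553 0.08558617 0.0460324 ]
mark 179 [325.16201117  75.5698324 ] [0.64809542 0.08760439 0.03264208] along-y range 0.0706559925434436 0.08234134734530779
 fin 167 [0.64874034 0.08745033 0.03386092] 0.07108791505887202 0.08234134734530779
 gap mid 0.0009369792988590114 median 0.001644916984027106
hand (119, array([0.4782, 0.0233, 0.0875]), array([0.009, 0.014, 0.014])) stage (2297, array([0.5865, 0.0841, 0.1114]), array([0.048, 0.05 , 0.011]))
mark 53 [411.0754717 229.1509434] [0.65074704 0.08318766 0.02865136] along-y range 0.06854768419021513 0.10797391707803886
 fin 28 [0.65008777 0.08372618 0.03388864] 0.06854768419021513 0.07760514233831162Traceback (most recent call last):
  File "<stdin>", line 3, in <module>
  File "h.py", line 87, in gap
    G=(((Q[:,:2]@u).min()+(Q[:,:2]@u).max())/2);print(' gap mid',G-idx[:2]@u,'median',np.median(Q[:,:2]@u)-idx[:2]@u)
                                                                   ^^^
UnboundLocalError: cannot access local variable 'idx' where it is not associated with a value
```

The gap is down to 1–1.6 mm. Now I'll grip the handle and close along the arc to just before the clamp bites, then check.

```bash
python3 -m pendant '[{"turn":[0,0,0],"delta_pos":[-30,30,0],"jaw":45},{"turn":[0,0,0],"delta_pos":[-62,63.7,0],"jaw":45},{"turn":[0,0,0],"delta_pos":[-62,63.7,0],"jaw":45},{"turn":[0,0,0],"delta_pos":[-62,63.7,0],"jaw":45},{"turn":[0,0,0],"delta_pos":[-62,63.7,50],"jaw":45},{"turn":[0,0,0],"delta_pos":[-62,63.7,100],"jaw":45},{"turn":[0,0,0],"delta_pos":[-62,63.7,130],"jaw":45},{"turn":[0,0,0],"delta_pos":[-62,63.7,130],"jaw":45}]'
python3 - <<'E'
from h import *
st();c=cap('wrist','w20');gap(c,.016);print(top(c,.475,.025,.075,.098,.025))
E
```

```text
clock: 42.58
position: [0.4754, 0.0258, 0.0425]
ee_rot: [1.0, 0.001, -0.002, -0.0]
ft_force: [-0.8, -0.6, 0.0]
grip_width: 0.0448
gripper_force: 0.0
t 42.575 p [0.4754 0.0258 0.0425] R [[1.0, 0.002, -0.004], [0.002, -1.0, 0.0], [-0.004, -0.0, -1.0]] F [-0.8 -0.6  0. ] w 0.044823603263424654 q [ 0.    0.42 -0.22  2.09  0.14  0.65 -1.88]
(1561, array([0.4758, 0.0257, 0.0865]), array([0.023, 0.046, 0.023]))
```

```bash
python3 -m pendant '[{"turn":[0,0,0],"delta_pos":[0,0,0],"jaw":5},{"turn":[0,0,0],"delta_pos":[0,0,0],"jaw":5},{"turn":[0,0,0],"delta_pos":[0,0,0],"jaw":5},{"turn":[0,0,0],"delta_pos":[0,0,0],"jaw":5}]'; python3 -m pendant '[{"turn":[0,0,0],"delta_pos":[1.7,5,0],"jaw":5},{"turn":[0,0,0],"delta_pos":[3.6,9.9,0],"jaw":5},{"turn":[0,0,0],"delta_pos":[6,14.6,0],"jaw":5},{"turn":[0,0,0],"delta_pos":[8.6,19.1,0],"jaw":5},{"turn":[0,0,0],"delta_pos":[11.7,23.5,0],"jaw":5},{"turn":[0,0,0],"delta_pos":[14.9,27.5,0],"jaw":5},{"turn":[0,0,0],"delta_pos":[18.6,31.3,0],"jaw":5},{"turn":[0,0,0],"delta_pos":[22.4,34.8,0],"jaw":5},{"turn":[0,0,0],"delta_pos":[22.4,34.8,0],"jaw":5}]'
python3 - <<'E'
from h import *
st();c=cap('wrist','w21');gap(c,.016);print('stage',top(c,.586,.084,.105,.117,.045))
t=cap('top');print('stage top',top(t,.586,.084,.105,.117,.045),'knob top',top(t,.488,.14,.08,.093,.03),'knob w',top(c,.488,.14,.08,.093,.03))
E
```

```text
clock: 43.12
position: [0.4777, 0.0249, 0.0458]
ee_rot: [1.0, -0.0, 0.001, -0.0]
ft_force: [-0.1, 0.2, 5.4]
grip_width: 0.0132
gripper_force: 58.5
clock: 44.25
position: [0.4987, -0.0115, 0.0458]
ee_rot: [1.0, -0.001, 0.0, 0.001]
ft_force: [-6.7, -2.5, 13.8]
grip_width: 0.0129
gripper_force: 62.0
t 44.25 p [ 0.4987 -0.0115  0.0458] R [[1.0, -0.001, 0.0], [-0.001, -1.0, -0.001], [0.0, 0.001, -1.0]] F [-6.7 -2.5 13.8] w 0.012887549175076323 q [ 0.07  0.44 -0.21  2.03  0.14  0.68 -1.8 ]
index 163 [154.71779141  18.94478528] [0.62466135 0.07908972 0.045     ] [0.6253467  0.07884599 0.04597865]
mark 51 [162.8627451    0.76470588] [0.6420448  0.08755131 0.01609195] along-y range 0.07150905189898484 0.0854827124151606
 gap mid 0.009410436927889704 median 0.008180811531125654
stage (13368, array([0.5868, 0.0778, 0.111 ]), array([0.049, 0.052, 0.012]))
stage top (55, array([0.5867, 0.0893, 0.1123]), array([0.049, 0.024, 0.009])) knob top (30, array([0.4867, 0.1376, 0.0864]), array([0.02 , 0.019, 0.012])) knob w (1277, array([0.4866, 0.1361, 0.0853]), array([0.02 , 0.021, 0.01 ]))
```

The carriage slipped back about 6.5 mm during the swing. While still holding the handle with the clamp unbitten, I'll shift it back in +y.

```bash
python3 -m pendant '[{"turn":[0,0,0],"delta_pos":[0,-3,0],"jaw":5},{"turn":[0,0,0],"delta_pos":[0,-6,0],"jaw":5},{"turn":[0,0,0],"delta_pos":[0,-8.5,0],"jaw":5},{"turn":[0,0,0],"delta_pos":[0,-8.5,0],"jaw":5},{"turn":[0,0,0],"delta_pos":[0,-8.5,0],"jaw":5}]'
python3 - <<'E'
from h import *
st();c=cap('wrist','w22');gap(c,.016);print('knob w',top(c,.488,.14,.08,.093,.03))
# lever: red arm top points z~.056
H=hsv(c);h=H[...,0].astype(int);m=((h<6)|(h>174))&(H[...,1]>130)&(H[...,2]>50);P=pts(c,m);k=P[(abs(P[:,2]-.056)<.003)&(P[:,0]<.58)]
v=cv2.fitLine((k[:,:2]*1000).astype(np.float32),cv2.DIST_HUBER,0,.01,.01).ravel();print('lever',v,np.arctan(v[0]/v[1]))
E
```

```text
clock: 44.98
position: [0.4981, -0.0022, 0.0458]
ee_rot: [1.0, -0.0, -0.0, 0.0]
ft_force: [-7.6, -0.6, 13.4]
grip_width: 0.0132
gripper_force: 61.9
t 44.975 p [ 0.4981 -0.0022  0.0458] R [[1.0, -0.0, -0.001], [-0.0, -1.0, -0.001], [-0.001, 0.001, -1.0]] F [-7.6 -0.6 13.4] w 0.013183010855474563 q [ 0.06  0.44 -0.21  2.04  0.14  0.68 -1.82]
index 153 [155.70588235  17.54901961] [0.62458613 0.08786488 0.045     ] [0.62526171 0.08767152 0.04586929]
mark 12 [178.5   0. ] [0.6418674  0.08738693 0.01495559] along-y range 0.07374284957733138 0.08048308093308913
 gap mid -0.0007477163495737404 median -0.0007540352441638282
knob w (1285, array([0.4864, 0.1453, 0.0852]), array([0.02 , 0.022, 0.01 ]))
lever [  0.6802434    0.73298633 515.39795     19.645653  ] 0.7480946
```

```bash
python3 -m pendant '[{"turn":[0,0,0],"delta_pos":[4,1.5,0],"jaw":5},{"turn":[0,0,0],"delta_pos":[8,4,0],"jaw":5},{"turn":[0,0,0],"delta_pos":[12,7,0],"jaw":5},{"turn":[0,0,0],"delta_pos":[16,9.5,0],"jaw":5},{"turn":[0,0,0],"delta_pos":[16,9.5,0],"jaw":5}]'
cat >> h.py <<'E'
def lever(c):
    H=hsv(c);h=H[...,0].astype(int);m=((h<6)|(h>174))&(H[...,1]>130)&(H[...,2]>50);P=pts(c,m);k=P[(abs(P[:,2]-.056)<.003)&(P[:,0]<.58)]
    v=cv2.fitLine((k[:,:2]*1000).astype(np.float32),cv2.DIST_HUBER,0,.01,.01).ravel();print('lever',v,np.arctan(v[0]/v[1]))
E
python3 - <<'E'
from h import *
st();c=cap('wrist');lever(c);print('knob w',top(c,.488,.14,.08,.093,.03));gap(c,.016)
E
```

```text
clock: 45.65
position: [0.5152, -0.0117, 0.0444]
ee_rot: [1.0, -0.001, 0.0, 0.0]
ft_force: [0.4, 0.5, -1.4]
grip_width: 0.0051
gripper_force: 0.0
t 45.65 p [ 0.5152 -0.0117  0.0444] R [[1.0, -0.001, 0.0], [-0.001, -1.0, -0.0], [0.0, 0.0, -1.0]] F [ 0.4  0.5 -1.4] w 0.0051294866826813446 q [ 0.07  0.46 -0.21  2.    0.14  0.69 -1.79]
lever [  0.703511     0.71068436 519.1417      18.331097  ] 0.78032583
knob w (1206, array([0.4864, 0.1383, 0.0852]), array([0.021, 0.021, 0.01 ]))
index 165 [155.34545455  52.23030303] [0.62470343 0.08058235 0.045     ] [0.6258341  0.08077497 0.04593568]
mark 1035 [155.90917874  14.43671498] [0.64661265 0.08429794 0.03199362] along-y range 0.07004837828422376 0.1027127824810441
 fin 664 [0.64697564 0.08528997 0.03537543] 0.07004837828422376 0.08229445649300429
 gap mid 0.01580337015191348 median 0.003358572394761797
```

The handle slipped out of the pads, and the carriage is about 6 mm short again. New plan: reset the carriage with the knob, then cage the handle loosely with the gripper turned 90° and push purely along +x, which puts almost no load along the rail.

```bash
python3 -m pendant '[{"turn":[0,0,0],"delta_pos":[0,0,-40],"jaw":5},{"turn":[0,0,0],"delta_pos":[0,0,-90],"jaw":20},{"turn":[0,0,0],"delta_pos":[0,0,-125],"jaw":50},{"turn":[0,0,0],"delta_pos":[-10,-60,-125],"jaw":50},{"turn":[0,0,0],"delta_pos":[-20,-110,-125],"jaw":50},{"turn":[0,0,0],"delta_pos":[-26,-150,-125],"jaw":50},{"turn":[0,0,0],"delta_pos":[-26,-150,-125],"jaw":50},{"turn":[0,0,0],"delta_pos":[-26,-150,-125],"jaw":50},{"turn":[0,0,0],"delta_pos":[-26,-150,-80],"jaw":50},{"turn":[0,0,0],"delta_pos":[-26,-150,-30],"jaw":50},{"turn":[0,0,0],"delta_pos":[-26,-150,0],"jaw":50},{"turn":[0,0,0],"delta_pos":[-26,-150,0],"jaw":50},{"turn":[0,0,0],"delta_pos":[-26,-150,0],"jaw":8},{"turn":[0,0,0],"delta_pos":[-26,-150,0],"jaw":8},{"turn":[0,0,0],"delta_pos":[-26,-150,0],"jaw":8},{"turn":[0,0,0],"delta_pos":[-26,-150,0],"jaw":8}]'; python3 -m pendant '[{"turn":[0,0,0],"delta_pos":[0,-3,0],"jaw":8},{"turn":[0,0,0],"delta_pos":[0,-6.3,0],"jaw":8},{"turn":[0,0,0],"delta_pos":[0,-6.3,0],"jaw":8},{"turn":[0,0,0],"delta_pos":[0,-6.3,0],"jaw":8}]'; python3 -m pendant '[{"turn":[0,0,0],"delta_pos":[0,0,0],"jaw":30},{"turn":[0,0,0],"delta_pos":[0,0,0],"jaw":45},{"turn":[0,0,0],"delta_pos":[0,0,0],"jaw":45},{"turn":[0,0,0],"delta_pos":[0,0,-40],"jaw":45},{"turn":[0,0,0],"delta_pos":[0,0,-90],"jaw":45},{"turn":[0,0,0],"delta_pos":[0,0,-130],"jaw":45},{"turn":[0,0,0],"delta_pos":[30,30,-130],"jaw":45},{"turn":[0,0,0],"delta_pos":[45,70,-130],"jaw":45},{"turn":[0,0,0],"delta_pos":[45,70,-130],"jaw":45},{"turn":[0,0,0],"delta_pos":[45,70,-130],"jaw":45}]'
python3 - <<'E'
from h import *
st();c=cap('wrist','w23');lever(c);print('hand',top(c,.494,-.005,.08,.098,.03),'stage',top(c,.586,.084,.105,.117,.045));gap(c,.016)
E
```

```text
clock: 47.7
position: [0.4902, 0.1388, 0.046]
ee_rot: [1.0, -0.0, 0.001, -0.0]
ft_force: [-0.2, -1.6, 5.6]
grip_width: 0.0173
gripper_force: 58.5
clock: 48.2
position: [0.4901, 0.1452, 0.046]
ee_rot: [1.0, -0.0, 0.001, -0.0]
ft_force: [-1.2, -1.2, 6.9]
grip_width: 0.0166
gripper_force: 58.6
clock: 49.45
position: [0.5335, 0.0756, 0.1741]
ee_rot: [1.0, -0.0, -0.0, -0.0]
ft_force: [-0.3, 0.0, 0.9]
grip_width: 0.045
gripper_force: 0.0
t 49.45 p [0.5335 0.0756 0.1741] R [[1.0, -0.0, -0.001], [-0.0, -1.0, 0.0], [-0.001, -0.0, -1.0]] F [-0.3  0.   0.9] w 0.044979311634769106 q [-0.03  0.34 -0.27  1.8   0.1   1.01 -1.91]
lever [  0.752664     0.65840477 513.1131      21.113495  ] 0.852099
hand (243, array([ 4.898e-01, -4.000e-04,  8.780e-02]), array([0.014, 0.016, 0.016])) stage (2334, array([0.5868, 0.0862, 0.1112]), array([0.048, 0.049, 0.012]))
index 32 [311.59375  96.65625] [0.62339882 0.08761834 0.045     ] [0.62347764 0.08726789 0.04671374]
mark 184 [312.25543478  71.61413043] [0.64734522 0.08694059 0.03258242] along-y range 0.0710919800399378 0.08435129508573001
 fin 167 [0.64793979 0.08724623 0.03431903] 0.0710919800399378 0.08242515799259896
 gap mid 8.846867097521416e-05 median -0.001083011812389345
```

Gap now about -0.5 mm; handle at (0.4898, -0.0004). Turning the gripper 90° over the handle.

```bash
python3 -m pendant '[{"turn":[0,0,-10],"delta_pos":[-15,25,0],"jaw":40},{"turn":[0,0,-20],"delta_pos":[-30,50,0],"jaw":40},{"turn":[0,0,-30],"delta_pos":[-43.7,76,0],"jaw":40},{"turn":[0,0,-40],"delta_pos":[-43.7,76,0],"jaw":40},{"turn":[0,0,-50],"delta_pos":[-43.7,76,0],"jaw":40},{"turn":[0,0,-60],"delta_pos":[-43.7,76,0],"jaw":40},{"turn":[0,0,-70],"delta_pos":[-43.7,76,0],"jaw":40},{"turn":[0,0,-80],"delta_pos":[-43.7,76,0],"jaw":40},{"turn":[0,0,-90],"delta_pos":[-43.7,76,0],"jaw":40},{"turn":[0,0,-90],"delta_pos":[-43.7,76,0],"jaw":40},{"turn":[0,0,-90],"delta_pos":[-43.7,76,0],"jaw":40},{"turn":[0,0,-90],"delta_pos":[-43.7,76,50],"jaw":40},{"turn":[0,0,-90],"delta_pos":[-43.7,76,75],"jaw":40},{"turn":[0,0,-90],"delta_pos":[-43.7,76,75],"jaw":40}]'
python3 - <<'E'
from h import *
st();c=cap('wrist','w24');print('hand',top(c,.49,0,.08,.098,.03))
E
```

```text
clock: 51.25
position: [0.4887, -0.0007, 0.0979]
ee_rot: [0.708, 0.706, -0.001, -0.001]
ft_force: [-0.6, -0.4, 0.2]
grip_width: 0.0399
gripper_force: 0.0
t 51.25 p [ 0.4887 -0.0007  0.0979] R [[0.002, 1.0, -0.004], [1.0, -0.002, -0.0], [-0.0, -0.004, -1.0]] F [-0.6 -0.4  0.2] w 0.03990196443335827 q [ 0.3   0.39 -0.52  1.99  0.26  0.83 -0.37]
hand (473, array([0.4881, 0.0007, 0.0879]), array([0.015, 0.015, 0.016]))
```

```bash
python3 -m pendant '[{"turn":[0,0,0],"delta_pos":[0,0,30],"jaw":40},{"turn":[0,0,0],"delta_pos":[0,0,53],"jaw":40},{"turn":[0,0,0],"delta_pos":[0,0,53],"jaw":30},{"turn":[0,0,0],"delta_pos":[0,0,53],"jaw":18},{"turn":[0,0,0],"delta_pos":[0,0,53],"jaw":18},{"turn":[0,0,0],"delta_pos":[0,0,53],"jaw":18}]';python3 -m pendant '[{"turn":[0,0,0],"delta_pos":[-2.5,3,0],"jaw":18},{"turn":[0,0,0],"delta_pos":[-5,6,0],"jaw":18},{"turn":[0,0,0],"delta_pos":[-8,9,0],"jaw":18},{"turn":[0,0,0],"delta_pos":[-10,12,0],"jaw":18},{"turn":[0,0,0],"delta_pos":[-12,15,0],"jaw":18},{"turn":[0,0,0],"delta_pos":[-14,18,0],"jaw":18},{"turn":[0,0,0],"delta_pos":[-14,18,0],"jaw":18}]'
python3 - <<'E'
from h import *
st();c=cap('wrist','w25');lever(c);print('knob w',top(c,.488,.145,.08,.093,.03));t=cap('top');print('knob t',top(t,.488,.145,.08,.093,.03),'hand',top(c,.506,-.014,.075,.098,.02))
E
```

```text
clock: 52.05
position: [0.4905, -0.001, 0.0471]
ee_rot: [0.707, 0.707, 0.0, 0.0]
ft_force: [-3.0, 0.2, 2.5]
grip_width: 0.018
gripper_force: 1.2
clock: 52.92
position: [0.5085, -0.0154, 0.0461]
ee_rot: [0.707, 0.707, -0.0, 0.0]
ft_force: [-1.7, -1.7, -0.0]
grip_width: 0.0178
gripper_force: 1.2
t 52.925 p [ 0.5085 -0.0154  0.0461] R [[0.001, 1.0, -0.0], [1.0, -0.001, -0.0], [-0.0, -0.0, -1.0]] F [-1.7 -1.7 -0. ] w 0.01781905320850344 q [ 0.28  0.49 -0.48  1.99  0.33  0.73 -0.39]
lever [4.9781188e-01 8.6728501e-01 5.2215015e+02 1.5032895e+01] 0.521074
knob w 0
knob t (27, array([0.4867, 0.1452, 0.0872]), array([0.018, 0.017, 0.011])) hand (1738, array([ 0.506 , -0.0148,  0.0865]), array([0.038, 0.023, 0.023]))
```

View pics/w25.png

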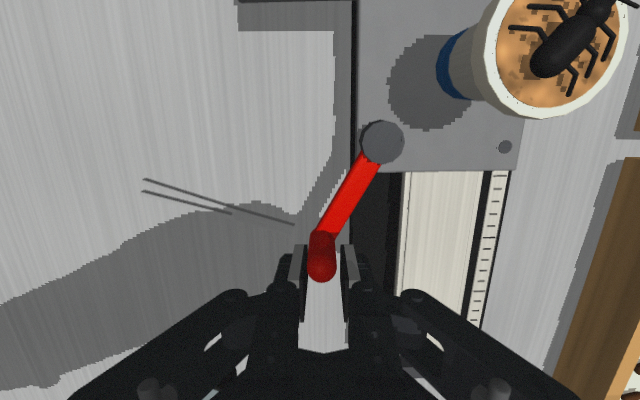

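The picture shows the lever swinging in to about 0.52 rad, caged at (321,258), and the top camera shows the carriage unmoved. I'll continue closing.

```bash
python3 -m pendant '[{"turn":[0,0,0],"delta_pos":[-2.5,5,0],"jaw":18},{"turn":[0,0,0],"delta_pos":[-4.8,9.5,0],"jaw":18},{"turn":[0,0,0],"delta_pos":[-6.5,14.5,0],"jaw":18},{"turn":[0,0,0],"delta_pos":[-8.1,19.5,0],"jaw":18},{"turn":[0,0,0],"delta_pos":[-9.2,24.5,0],"jaw":18},{"turn":[0,0,0],"delta_pos":[-9.9,29.5,0],"jaw":18},{"turn":[0,0,0],"delta_pos":[-10.3,34,0],"jaw":18},{"turn":[0,0,0],"delta_pos":[-10.3,37,0],"jaw":18},{"turn":[0,0,0],"delta_pos":[-10.3,37,0],"jaw":18}]'
python3 - <<'E'
from h import *
c=cap('wrist');lever(c)
E
```

```text
clock: 54.15
position: [0.5436, -0.0252, 0.0461]
ee_rot: [0.707, 0.707, -0.001, -0.001]
ft_force: [-9.4, -2.4, 5.4]
grip_width: 0.0179
gripper_force: 4.2
lever [ 2.1145511e-02 -9.9977642e-01  5.4131586e+02  1.0079844e+01] -0.021147087
```

```bash
python3 -m pendant '[{"turn":[0,0,0],"delta_pos":[0,1.2,0],"jaw":18},{"turn":[0,0,0],"delta_pos":[0,1.2,0],"jaw":18},{"turn":[0,0,0],"delta_pos":[0,0,0],"jaw":30},{"turn":[0,0,0],"delta_pos":[0,0,0],"jaw":36},{"turn":[0,0,0],"delta_pos":[0,0,-40],"jaw":36},{"turn":[0,0,0],"delta_pos":[0,0,-90],"jaw":36},{"turn":[0,0,0],"delta_pos":[0,0,-130],"jaw":36}]'; python3 -m pendant '[{"turn":[0,0,10],"delta_pos":[30,0,0],"jaw":40},{"turn":[0,0,20],"delta_pos":[60,0,0],"jaw":40},{"turn":[0,0,30],"delta_pos":[90,0,0],"jaw":40},{"turn":[0,0,40],"delta_pos":[105,0,0],"jaw":40},{"turn":[0,0,50],"delta_pos":[105,-5,0],"jaw":40},{"turn":[0,0,60],"delta_pos":[105,-10,0],"jaw":40},{"turn":[0,0,70],"delta_pos":[105,-10,0],"jaw":40},{"turn":[0,0,80],"delta_pos":[105,-10,0],"jaw":40},{"turn":[0,0,90],"delta_pos":[105,-10,0],"jaw":40},{"turn":[0,0,90],"delta_pos":[105,-10,0],"jaw":40},{"turn":[0,0,90],"delta_pos":[105,-10,0],"jaw":40}]'
python3 - <<'E'
from h import *
st();c=cap('wrist','w26');lever(c);print('stage',top(c,.586,.087,.108,.117,.045),'hand',top(c,.5425,-.026,.08,.098,.03));gap(c,.016)
P=pts(c,c['depth']>0);H=hsv(c)[c['depth']>0];k=P[(np.hypot(P[:,0]-.587,P[:,1]-.087)<.026)&(P[:,2]>.108)&(P[:,2]<.118)]
print(np.linalg.lstsq(np.c_[k[:,:2]-[.587,.087],np.ones(len(k))],k[:,2],rcond=None)[0])
im=c['pixels'][0:230,170:500];cv2.imwrite('pics/w26c.png',cv2.resize(im,None,fx=2.4,fy=2.4,interpolation=2))
E
```

```text
clock: 55.08
position: [0.5463, -0.0247, 0.1786]
ee_rot: [0.707, 0.707, 0.001, 0.001]
ft_force: [0.3, 0.4, -0.7]
grip_width: 0.0358
gripper_force: 0.0
clock: 56.45
position: [0.5355, 0.0801, 0.1764]
ee_rot: [1.0, 0.002, 0.0, -0.0]
ft_force: [-1.2, 0.2, 0.1]
grip_width: 0.0402
gripper_force: 0.0
t 56.45 p [0.5355 0.0801 0.1764] R [[1.0, 0.004, 0.001], [0.004, -1.0, 0.0], [0.001, -0.0, -1.0]] F [-1.2  0.2  0.1] w 0.04015143252287783 q [-0.07  0.34 -0.23  1.8   0.09  1.02 -1.9 ]
lever [ 3.6489446e-02 -9.9933404e-01  5.4275793e+02  8.5498705e+00] -0.036497544
stage (2275, array([0.5866, 0.0866, 0.1136]), array([0.048, 0.049, 0.007])) hand (270, array([ 0.5426, -0.0229,  0.088 ]), array([0.015, 0.015, 0.015]))
index 32 [316.34375  98.75   ] [0.62358557 0.08784675 0.045     ] [0.62376103 0.0881141  0.04662776]
mark 178 [317.18539326  73.52808989] [0.64779146 0.08713903 0.03279634] along-y range 0.0709831130293885 0.08232286332430448
 fin 165 [0.64850579 0.08735829 0.03477101] 0.07184951509326822 0.08232286332430448
 gap mid -0.0012055728860820986 median -0.0011532697590451585
[0.00413769 0.00198961 0.11402706]
```

```bash
python3 -c "
from workcell import bot
print(bot.finish_job())"
```

```text
the job is handed in; nothing more can be done
None
```

The job is handed in, no verdict was returned: both rings and the stage are on the spindle, the index is about 1 mm from the marker, and the lever is locked; the carriage slipped twice while I worked the lever and I reset it, the real fingertips were about 32 mm behind the reported TCP, and I viewed 17 pictures, over the limit of 14.

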